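Knock a stuck die insert out of its holder from behind

ROBOT

A 6-joint arm with a two-finger parallel gripper is mounted at the origin on a cart in front of the work surface, level with it; the furniture and walls round the work are solid. World frame = base frame: x ahead of the robot, y to its left, z up, the work surface at z = 0. Lengths are in m, angles in rad, forces in N, time in s.
With the tool pointing down it reaches from about 0.25 to 0.8 m from the base axis. Payload 8.5 kg.
Tool frame: the origin (TCP) lies at the very end of the fingers, on their centre line; the grasp point (between the pads) lies 19 mm behind it; z points along the fingers, y is the direction in which the jaws open and shut (so a half turn about z gives the same grasp; the last joint's range is limited). The gripper opens to 85 mm and grips with 20 to 120 N. Pads are 22 mm wide; open, the fingers measure 114 mm over their backs; the gripper's body (76 mm by 85 mm) begins 54 mm behind the grasp point. The pads swing forward as they close: fully open they stand 13 mm farther back than shut.
Start: joints at [0, 0.238, -0.013, 1.319, 0, 1.571], TCP at [0.525, -0, 0.231] pointing down, gripper open.
Joint ranges: [-2.66, 2.66], [-1.03, 1.9], [-1.14, 1.46], [-1.82, 2.27], [-1.45, 1.34], [-3.14, 3.14]. Speed limits (rad/s): [2.22, 2.22, 2.79, 3.14, 3.14, 3.14].

INTERFACE

Orientations are given as [roll, pitch, yaw] about the fixed x, y, z axes, in that order (R = Rz(yaw) Ry(pitch) Rx(roll)).
In Python, from rig import r gives the robot as it stands.
- The arm moves only by the tool step_arm, never from a script. Its argument "commands" is a list of rows, each a list of 6 numbers: the shift along the tool's x, y, z in cm, then the turn, a rotation vector about the tool's x, y, z in degrees. A call has 1 to 8 rows; each row shifts and turns the pose as measured when the row begins, along the tool's axes as they then stand; what a row does not reach is not made up. A row lasts 1/12 s, in which the tool goes at most 41.7 mm and 7.16 degrees, less where a joint would pass 70% of its speed; a pose out of reach is approached as far as the arm can. A call with a gripper value outside its range is refused whole. "grip" is the opening, from -1 (shut) to 1 (fully open), set as the call begins (left out, the last holds). The fingers move at their own pace and stop on an object; "squeeze" is the grip in N (left out, the last holds). Time passes only in rows, so rows that do not move let the fingers close. It gives the time, the measured TCP pose, the force and the opening at its end, in the units of the state.
- r.observe(): the state, without advancing time (a new reading comes with each control period).
- r.read_camera(name): name is "scene" or "side" or "wrist"; returns a dict with "color" (480x640x3 uint8, red, green, blue), "vertical_fov" (degrees; the focal length in pixels is half the picture's height over the tangent of half this angle, whatever the lens; pixels are square), "cx", "cy" (the principal point, pixels), "k1" (the pictures are not rectified: a ray, as slopes to the right and down, at radius r is drawn at 1 + k1 r^2 times it, then the intrinsics apply), "R" (3x3) and "t" (3): a world point X has camera coordinates R X + t. Camera axes: x right, y down, z forward; pixel columns grow to the right and rows downward; lengths in m; the calibration is good to about 2 mm. A picture is of the moment at which its call begins. There is no depth.
- r.close_job(): hands the job in, once; it reports no verdict.
Trained networks look in a picture, given as the dict that the camera call returned (one of the last four; its "shot" number tells which), for a name from the list of things; names that differ only in an ending like _2 or _b are one class to them, and where a whole thing is asked for, a point or a joint stands for the part that bears it (a point fixed in the world has none). Each returns a list of dicts, best first, with "conf" (0 to 1); they miss things now and then, are a little off and sometimes report something else, mostly with a low value. They report only what shows in the picture. A call takes as long as a camera call.
- r.masks_of(thing, picture): "pixels" (480x640 bool, what is visible of it) and "extent" ([left, top, width, height] as shares, 0 to 1, of the picture: columns of its width, rows of its height, round what is visible of it).
- r.landmark_of(thing, picture): "point" ([column, row] as shares, 0 to 1, of the picture: columns of its width, rows of its height: a listed point, or the origin of a listed thing).
The state is a dict: "clock": time; "q": joint angles; "qd": joint speeds; "joint_efforts": joint torques, N m; "eef_pos": TCP position; "orientation": TCP orientation; "ft_force": force on the tool from outside, world axes, zero at the start; "ft_torque": the same for the moment, N m; "finger_gap": finger opening in m.
Only numpy, scipy, OpenCV 4.12 (cv2) and the standard library are available. Lean on these libraries where they do the work, as an engineer would, in place of code of your own. Each camera call takes 0.05 s, during which the arm holds its last target.

TASK

The round die insert is stuck in one of the two pockets of the steel die holder; the other pocket is closed by a hexagon-headed blanking plug. Take the screwdriver, put its blade through the small knock-out hole behind the stuck insert and push the insert right out of its pocket, so that it lies on the two rails in front. Then lay the screwdriver back down on the bare worktop and put the insert into the dark open parts tray, without disturbing the other things standing about.

Things in the scene. Friction and masses are not known exactly. Their poses are not given: they have to be found in the camera images.
- die_holder: Fixed steel block on a dark base plate (160 x 70 x 10 mm). Origin: centre of the underside, on the worktop; z up. Block 124 mm (its x) by 42 mm (its y, -21 to +21 mm), 88 mm high; two stub screws on top reach 101 mm. Two level bores run along its y, at x = -32 and +32 mm, height 60 mm. Front, with pocket mouths and rails, is at -y; rear, with the knock-out holes, at +y. Push along -y.
- hole_a (a point): Centre of the rear mouth of the knock-out hole of the pocket at holder x = -32 mm (axes as the holder's), height 60 mm. 15 mm diameter through the 10 mm thick rear wall, then the pocket: 29 mm diameter, 32 mm deep, open at the front face 42 mm from here.
- hole_b (a point): The same for the pocket at holder x = +32 mm.
- rails_a (a point): Point on the bore axis above the rails in front of the pocket at holder x = -32 mm; 29.5 mm in front of the front face, height 60 mm. Two level rails, 6 mm thick, centres 9 mm either side of the bore, tops 47.5 mm high, run 61 mm out from the front face to a low stop (26 mm wide, top 57 mm high). An insert on them has its axis at about 59 mm height.
- rails_b (a point): The same for the pocket at holder x = +32 mm.
- die_insert: Solid dark steel cylinder, 28 mm diameter, 32 mm long (its y axis), about 0.14 kg. Origin: its centre. It starts in one pocket, seated against the rear wall, front face flush with the holder's (centre at holder y = -5 mm). A spring plunger grips it: 5 to 20 N to slide for the first 18 mm or so, then it slides easily. It is out when its centre has moved 32 mm; stop at 38 to 50 mm.
- blank_plug: Fixed plug that closes the other pocket; round collar and 27 mm hexagon head standing 10 mm out of the front face. Origin: on the bore axis, at the same depth as the insert's centre. Not to be moved.
- screwdriver_grip (a point): Point on the axis of the screwdriver's handle where to grip it; 12 mm above the worktop as it lies. Handle 24 mm thick and 89 mm long, from 26 mm towards the tip to 63 mm away from it, measured from this point. The point's y axis runs along the screwdriver, away from the blade: the blade points along -y. Whole tool 196 mm, 0.07 kg.
- screwdriver_tip (a point): End of the screwdriver's blade, on its axis, 133 mm from the grip point. The straight 5 mm shaft is 107 mm long from the tip to the handle.
- parts_tray: Fixed dark open tray, 97 x 156 mm (its x and y), walls 34 mm high and 2 mm thick, inside 88 x 146 mm, floor 2 mm above the worktop. Origin: centre of the underside. A bobbin stands near its -y end.
- bobbin: Empty white plastic coil bobbin, 36 mm diameter, 35 mm high, standing in the tray near the -y end. Origin: centre of its underside. Bystander.
- glue_bottle: Glue bottle, 37 mm diameter, 102 mm high; origin centre of its underside. Bystander.
- marker_pen: Marker pen lying flat, 135 mm long (its y axis), 17 mm thick; origin centre of its underside. Bystander.

How it is judged:
By the outcome, as a careful person would: the job done as asked, in the order asked, and still so for the second after the job is handed in, with the robot touching nothing.
It also fails if it takes over 67 s, if anything falls off the work surface, if the arm or the gripper's body presses on something with over 40 N, if the wrist force passes 120 N, or if a joint passes its speed limit or range.

## Working session

There is one attempt and no reset: what is moved stays moved. The work goes in short steps, Python scripts to look and compute and a tool call to move; the robot and the scene stay as the last step left them, time stands still between calls to the robot, and variables do not carry over. Pictures are saved under pics/ and viewed, and the job is handed in when it is done.

Besides the shell and the picture viewer there is one more tool, called after "Request:" as name(argument=value, ...), one argument or row to a line, values as JSON. step_arm: Moves the arm, as the interface text tells. Its arguments: {"type":"object","properties":{"commands":{"type":"array","items":{"type":"array","items":{"type":"number"}}},"grip":{"type":"number"},"squeeze":{"type":"number"}},"required":["commands"]}

```bash
ls; mkdir -p pics; python3 - <<'E'
from rig import r
import cv2
s=r.observe(); print(s['clock'],s['q'],s['eef_pos'],s['orientation'],s['finger_gap'])
for n in ['scene','side','wrist']:
    p=r.read_camera(n)
    cv2.imwrite(f'pics/{n}0.png',p['color'][:,:,::-1])
    print(n,p['vertical_fov'],p['cx'],p['cy'],p['k1'],p['R'],p['t'])
E
```

```text
pics
0.0 [-1.04919608e-05  2.38751371e-01 -1.42635521e-02  1.31916728e+00
 -8.52825290e-06  1.57080264e+00] [ 5.24592755e-01 -8.12047459e-06  2.30689415e-01] [-3.14020678e+00  8.53699686e-06  1.57077953e+00] 0.08511249374374717
scene 53.12138187974654 318.1255078387451 237.8877537422673 0.03555901043332175 [[ 0.59675233 -0.80207311 -0.02377778]
 [-0.3497143  -0.23329318 -0.90734459]
 [ 0.72220951  0.54977542 -0.41971468]] [-0.42516925  0.20801865  0.62969873]
side 54.36978332072862 318.1185631586733 240.00297177520082 -0.11001736590778705 [[-0.68414791  0.72932086  0.00571949]
 [ 0.61925173  0.58500353 -0.52373482]
 [-0.38531665 -0.35477028 -0.85186215]] [ 0.47606721 -0.2050917   1.17000186]
wrist 64.40739549024278 323.5984803190513 238.25504172590936 0.0021465765481272327 [[ 9.99998643e-01 -1.18713399e-03 -1.14245028e-03]
 [-8.38356641e-04 -9.63574299e-01  2.67439466e-01]
 [-1.41832221e-03 -2.67438146e-01 -9.63573986e-01]] [-0.52355606 -0.03323753  0.37900804]
```

View pics/scene0.png

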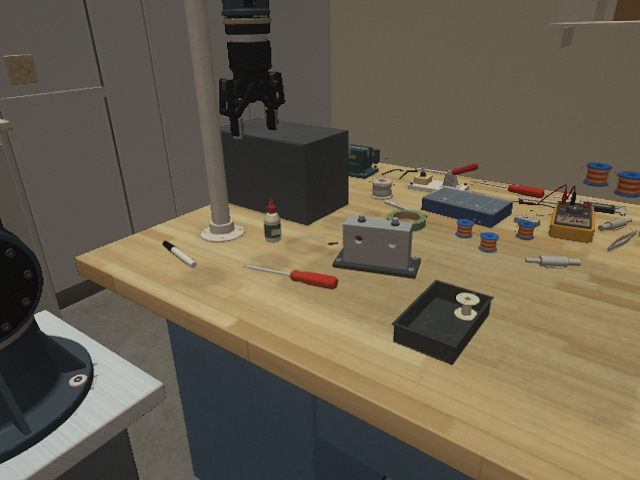

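View pics/side0.png

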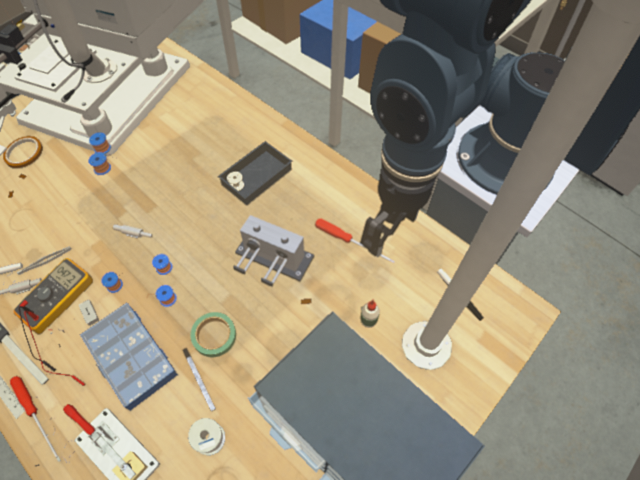

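View pics/wrist0.png

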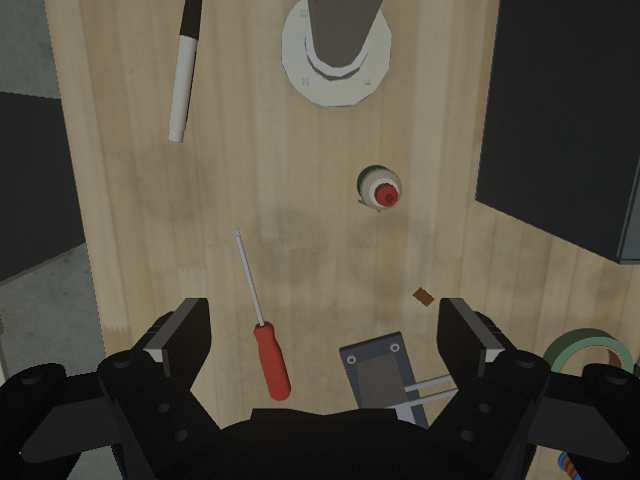

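```bash
cat > h.py <<'E'
from rig import r
import numpy as np, cv2
from scipy.spatial.transform import Rotation as Ro
def K(p):
    f=240/np.tan(np.radians(p['vertical_fov'])/2)
    return np.array([[f,0,p['cx']],[0,f,p['cy']],[0,0,1.]]), np.array([p['k1'],0,0,0,0.])
def ray(p,uv):
    k,d=K(p)
    n=cv2.undistortPointsIter(np.array([[uv]],float),k,d,None,None,(3,50,1e-10))[0,0]
    R=np.array(p['R']);c=-R.T@np.array(p['t'])
    v=R.T@np.array([n[0],n[1],1]);return c,v/np.linalg.norm(v)
def plane(p,uv,z):
    c,v=ray(p,uv);return c+v*(z-c[2])/v[2]
def tri(rs):
    A=0;b=0
    for c,v in rs:
        M=np.eye(3)-np.outer(v,v);A=A+M;b=b+M@c
    x=np.linalg.solve(A,b);return x,[np.linalg.norm((np.eye(3)-np.outer(v,v))@(x-c)) for c,v in rs]
def proj(p,X):
    k,d=K(p);R=np.array(p['R'])
    return cv2.projectPoints(np.array(X,float).reshape(-1,3),cv2.Rodrigues(R)[0],np.array(p['t']),k,d)[0].reshape(-1,2)
def lm(t,p):
    return [(np.array(a['point'])*[640,480],a['conf']) for a in r.landmark_of(t,p)]
def save(p,n,box=None,s=1):
    im=p['color'][:,:,::-1]
    if box: x,y,w,h=box; im=cv2.resize(im[y:y+h,x:x+w],None,fx=s,fy=s,interpolation=cv2.INTER_CUBIC)
    cv2.imwrite('pics/'+n+'.png',im)
E
cat > a.py <<'E'
from h import *
P={n:r.read_camera(n) for n in ['scene','side','wrist']}
names=['die_holder','hole_a','hole_b','rails_a','rails_b','die_insert','blank_plug','screwdriver_grip','screwdriver_tip','parts_tray','bobbin','glue_bottle','marker_pen']
zs=dict(die_holder=0,hole_a=.06,hole_b=.06,rails_a=.06,rails_b=.06,die_insert=.06,blank_plug=.06,screwdriver_grip=.012,screwdriver_tip=.012,parts_tray=0,bobbin=.002,glue_bottle=0,marker_pen=0)
for t in names:
    for n,p in P.items():
        for uv,c in lm(t,p)[:3]:
            print(t,n,np.round(uv,1),round(c,2),np.round(plane(p,uv,zs[t]),4)[:2])
save(P['side'],'sidec',(210,120,200,150),4)
save(P['scene'],'scenec',(230,190,200,150),4)
E
python3 a.py
```

```text
die_holder scene [375.2 266.3] 0.95 [ 0.5901 -0.2287]
die_holder side [269.9 254.2] 0.67 [ 0.6016 -0.2331]
die_holder wrist [385.6 400.1] 0.79 [ 0.5951 -0.2288]
hole_a scene [356.6 242.2] 0.83 [ 0.555 -0.208]
hole_a scene [391.7 241.4] 0.64 [ 0.594  -0.2599]
hole_a side [288.6 238. ] 0.81 [ 0.5683 -0.2045]
hole_a side [263.9 226.8] 0.61 [ 0.5845 -0.2622]
hole_a side [458.5 294.5] 0.18 [0.432  0.1298]
hole_a wrist [364.1 418.6] 0.93 [ 0.5635 -0.2024]
hole_b scene [356.6 242.2] 0.83 [ 0.555 -0.208]
hole_b scene [391.7 241.4] 0.64 [ 0.594  -0.2599]
hole_b side [288.6 238. ] 0.81 [ 0.5683 -0.2045]
hole_b side [263.9 226.8] 0.61 [ 0.5845 -0.2622]
hole_b side [458.5 294.5] 0.18 [0.432  0.1298]
hole_b wrist [364.1 418.6] 0.93 [ 0.5635 -0.2024]
rails_a side [271.4 268.5] 0.97 [ 0.6428 -0.1785]
rails_a side [245.2 255.4] 0.6 [ 0.6587 -0.2392]
rails_a wrist [436.2 399.9] 0.91 [ 0.6327 -0.1808]
rails_b side [271.4 268.5] 0.97 [ 0.6428 -0.1785]
rails_b side [245.2 255.4] 0.6 [ 0.6587 -0.2392]
rails_b wrist [436.2 399.9] 0.91 [ 0.6327 -0.1808]
die_insert scene [359.3 234.6] 0.38 [ 0.5867 -0.1939]
[... 798 characters left out ...]
[255.1 178.1] 0.6 [ 0.4788 -0.4138]
bobbin scene [464. 313.] 0.89 [ 0.5299 -0.4286]
bobbin scene [305.1 274.8] 0.54 [ 0.4843 -0.1393]
bobbin scene [362.  231.4] 0.28 [ 0.7128 -0.1224]
bobbin side [235.9 186.8] 0.77 [ 0.5296 -0.4264]
bobbin side [458.8 296.1] 0.48 [0.4016 0.1284]
glue_bottle scene [273.6 241.7] 0.61 [0.5644 0.0104]
glue_bottle scene [360.7 236. ] 0.2 [ 0.6939 -0.1309]
glue_bottle side [368.5 321.1] 0.63 [0.573  0.0245]
glue_bottle wrist [371.1 183.5] 0.79 [0.5703 0.0205]
marker_pen scene [179.1 258.3] 0.74 [0.3969 0.1185]
marker_pen side [460.2 296.6] 0.52 [0.3993 0.1311]
marker_pen wrist [188.4  68.2] 0.85 [0.4016 0.1249]
marker_pen wrist [385.1 399. ] 0.75 [ 0.5944 -0.2273]
```

View pics/sidec.png

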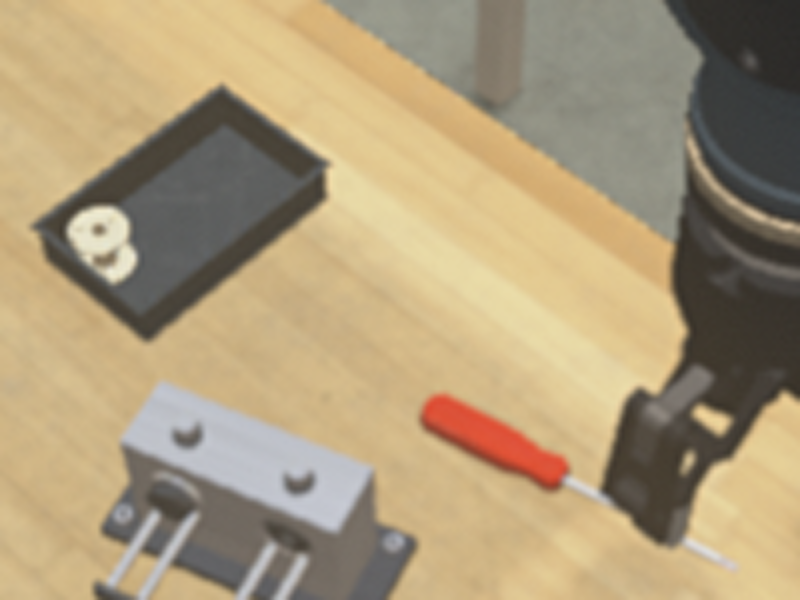

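View pics/scenec.png

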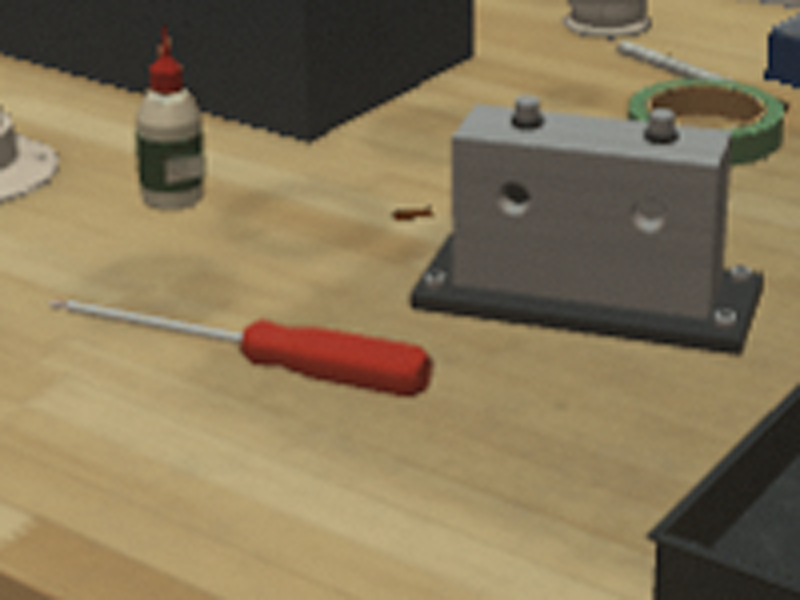

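```bash
cat > sd.py <<'E'
from h import *
import sys
P={n:r.read_camera(n) for n in ['scene','side','wrist']}
for n,p in P.items():
    c=p['color'].astype(int)
    m=((c[:,:,0]>110)&(c[:,:,1]<c[:,:,0]*.45)&(c[:,:,2]<c[:,:,0]*.45)).astype(np.uint8)
    nn,l,st,ce=cv2.connectedComponentsWithStats(m)
    for i in range(1,nn):
        if st[i,4]<60: continue
        if abs(plane(P[n],ce[i],.012)-[.46,-.16,.012]).max()>.05: continue
        ys,xs=np.nonzero(l==i)
        W=np.array([plane(p,(x,y),.012)[:2] for x,y in zip(xs,ys)])
        mu=W.mean(0);u=np.linalg.svd(W-mu)[2][0] if len(W)<3000 else np.linalg.eigh(np.cov((W-mu).T))[1][:,1]
        if u[1]<0:u=-u
        s=(W-mu)@u
        print(n,st[i],mu.round(4),'dir',np.degrees(np.arctan2(u[1],u[0])).round(1),'len',s.min().round(4),s.max().round(4),'front end',(mu+u*s.max()).round(4),'rear',(mu+u*s.min()).round(4))
E
python3 sd.py
```

```text
scene [291 271  46  14 352] [ 0.4724 -0.1694] dir 103.0 len -0.0415 0.046 front end [ 0.4621 -0.1246] rear [ 0.4818 -0.2098]
side [316 219  35  23 298] [ 0.4661 -0.1719] dir 100.5 len -0.0417 0.0445 front end [ 0.458  -0.1282] rear [ 0.4737 -0.2129]
wrist [ 254  327   34   73 1279] [ 0.4665 -0.1734] dir 101.2 len -0.0458 0.0455 front end [ 0.4576 -0.1287] rear [ 0.4754 -0.2183]
```

```bash
cat > g.py <<'E'
from h import *
def state():
    s=r.observe();return s,np.array(s['eef_pos']),Ro.from_euler('xyz',s['orientation'])
def goal(pos,yawdeg):
    s,p,R=state()
    G=Ro.from_euler('xyz',[np.pi,0,np.radians(yawdeg)])
    print('shift cm',(R.inv().apply(np.array(pos)-p)*100).round(2),'turn deg',np.degrees((R.inv()*G).as_rotvec()).round(2))
def st():
    s=r.observe();print(round(s['clock'],2),'q',np.round(s['q'],2),'p',np.round(s['eef_pos'],4),np.degrees(s['orientation']).round(2),'F',np.round(s['ft_force'],1),'gap',round(s['finger_gap'],4))
E
python3 -c "
from g import *
goal([.4625,-.153,.12],100.6)"
```

```text
shift cm [-15.3   -6.24  11.13] turn deg [-1.00e-02 -0.00e+00 -1.06e+01]
```

Request:
step_arm(
  commands=[
    [-3,-1.2,1,0,0,0],
    [-3,-1.2,2,0,0,0],
    [-3,-1.2,2,0,0,0],
    [-3,-1.2,2,0,0,0],
    [-3,-1.2,2,0,0,0],
    [0,0,1,0,0,-5.3],
    [0,0,0.5,0,0,-5.3],
  ],
  grip=0.2,
)

```text
clock: 2.98
eef_pos: [0.4655, -0.155, 0.1237]
orientation: [3.134, 0.002, 1.763]
ft_force: [0.0, 0.2, 0.8]
finger_gap: 0.051
```

```bash
cat > b.py <<'E'
from g import *
import sys
st()
p=r.read_camera('wrist');save(p,sys.argv[1])
for t in sys.argv[2:]:
    t,z=t.split(':')
    for uv,c in lm(t,p)[:3]: print(t,uv.round(1),round(c,2),plane(p,uv,float(z)).round(4))
E
python3 b.py w1 screwdriver_grip:.012 screwdriver_tip:.012; python3 sd.py | grep wrist; python3 -c "
from g import *
goal([.4625,-.153,.12],100.6)"
```

```text
2.98 q [-0.32  0.24 -0.3   1.02  0.    1.06] p [ 0.4655 -0.155   0.1237] [1.7959e+02 1.0000e-01 1.0100e+02] F [0.  0.2 0.8] gap 0.051
screwdriver_grip [323.4 234.4] 0.83 [ 0.4654 -0.1543  0.012 ]
screwdriver_tip [318.6  13.2] 0.89 [ 0.4368 -0.0211  0.012 ]
wrist [ 303  195   32  123 3487] [ 0.4676 -0.1708] dir 101.8 len -0.0465 0.0448 front end [ 0.4585 -0.1269] rear [ 0.4771 -0.2163]
shift cm [ 0.15 -0.49  0.57] turn deg [0.55 0.18 0.23]
```

View pics/w1.png

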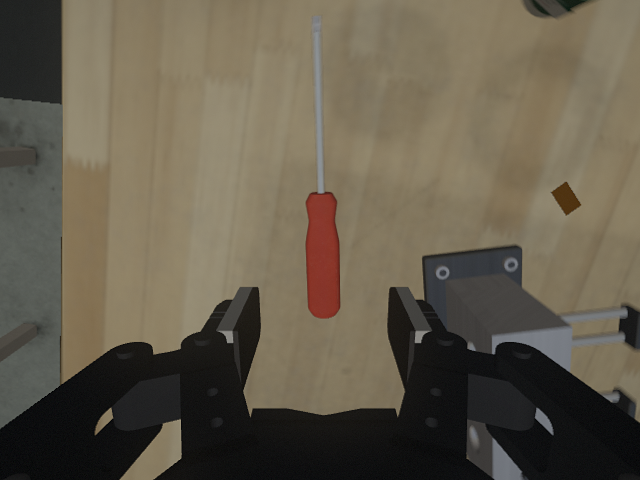

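```bash
python3 -c "
from g import *
goal([.464,-.1525,.003],101.6)"
```

```text
shift cm [ 0.2  -0.45 12.27] turn deg [ 0.55  0.18 -0.77]
```

```bash
python3 -c "
from g import *
st();goal([.464,-.1525,.003],101.6)"; python3 sd.py | grep wrist;
```

```text
3.28 q [-0.32  0.24 -0.3   1.03  0.    1.06] p [ 0.4675 -0.1535  0.1258] [179.45   0.18 100.83] F [ 0.3 -0.1 -0.1] gap 0.0512
shift cm [ 0.2  -0.45 12.27] turn deg [ 0.55  0.18 -0.77]
wrist [ 303  195   32  123 3479] [ 0.4677 -0.1709] dir 101.9 len -0.0462 0.045 front end [ 0.4584 -0.1268] rear [ 0.4772 -0.2162]
```

```bash
python3 -c "
from g import *
for i in range(4):
  st(); p=r.read_camera('wrist'); R=np.array(p['R']);print((-R.T@np.array(p['t'])).round(4))"
```

```text
3.43 q [-0.32  0.24 -0.3   1.03  0.    1.06] p [ 0.4674 -0.1534  0.1256] [1.7946e+02 1.7000e-01 1.0092e+02] F [0.4 0.5 0.1] gap 0.0508
[ 0.4524 -0.0858  0.2682]
3.48 q [-0.32  0.24 -0.3   1.03  0.    1.06] p [ 0.4673 -0.1534  0.1255] [1.7947e+02 1.7000e-01 1.0093e+02] F [-0.6 -0.   1. ] gap 0.0514
[ 0.4523 -0.0858  0.2681]
3.53 q [-0.32  0.24 -0.3   1.03  0.    1.06] p [ 0.4672 -0.1535  0.1255] [1.7947e+02 1.7000e-01 1.0093e+02] F [ 0.1 -0.   0.8] gap 0.0513
[ 0.4522 -0.0858  0.268 ]
3.58 q [-0.32  0.24 -0.3   1.03  0.    1.06] p [ 0.4671 -0.1535  0.1254] [1.7949e+02 1.6000e-01 1.0094e+02] F [-1.3 -0.9  0.3] gap 0.0512
[ 0.4522 -0.0859  0.2679]
```

Request:
step_arm(
  commands=[
    [0.2,-0.4,2,0.5,0.2,-0.8],
    [0,0,2,0,0,0],
    [0,0,2,0,0,0],
    [0,0,2,0,0,0],
    [0,0,0,0,0,0],
    [0,0,0,0,0,0],
  ],
)

```text
clock: 4.13
eef_pos: [0.4648, -0.1524, 0.0446]
orientation: [3.138, 0.002, 1.776]
ft_force: [0.3, 0.3, 0.7]
finger_gap: 0.0513
```

```bash
python3 b.py w2 screwdriver_grip:.012; python3 sd.py | grep wrist; python3 -c "
from g import *
goal([.464,-.1525,.003],101.6)"
```

```text
4.13 q [-0.32  0.32 -0.42  0.83  0.    1.05] p [ 0.4648 -0.1524  0.0446] [1.7977e+02 1.0000e-01 1.0175e+02] F [0.3 0.3 0.7] gap 0.0513
screwdriver_grip [324.5 279.1] 0.81 [ 0.465  -0.1532  0.012 ]
wrist [ 299  225   44  168 6594] [ 0.4678 -0.1713] dir 102.0 len -0.0482 0.0449 front end [ 0.4585 -0.1274] rear [ 0.4778 -0.2185]
shift cm [ 0.08 -0.2   4.27] turn deg [0.37 0.18 0.15]
```

View pics/w2.png

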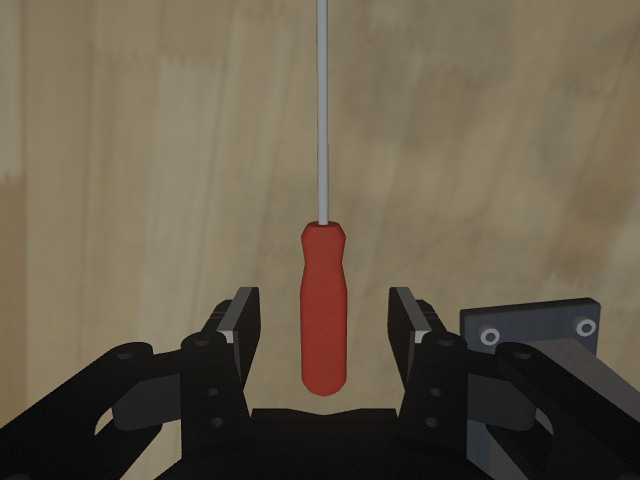

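Request:
step_arm(
  commands=[
    [0.1,-0.1,2,0.3,0.2,0],
    [0,0,1.3,0,0,0],
    [0,0,0.5,0,0,0],
    [0,0,0,0,0,0],
    [0,0,0,0,0,0],
  ],
)

```text
clock: 4.8
eef_pos: [0.4683, -0.1532, 0.0111]
orientation: [3.133, 0.004, 1.776]
ft_force: [0.3, 0.3, 0.6]
finger_gap: 0.0512
```

```bash
python3 -c "
from g import *
st();goal([.464,-.1525,.003],101.6)"
```

```text
4.8 q [-0.32  0.36 -0.47  0.74  0.    1.05] p [ 0.4683 -0.1532  0.0111] [179.51   0.22 101.74] F [0.3 0.3 0.6] gap 0.0512
shift cm [ 0.16 -0.42  0.81] turn deg [0.49 0.22 0.14]
```

Request:
step_arm(
  commands=[
    [0.2,-0.4,0.8,0.5,0.2,0],
    [0,0,0,0,0,0],
  ],
)

```text
clock: 4.97
eef_pos: [0.4646, -0.1523, 0.004]
orientation: [3.141, 0.001, 1.776]
ft_force: [-2.0, -0.5, -0.4]
finger_gap: 0.051
```

```bash
python3 -c "
from g import *
st();r.read_camera('side');st();goal([.464,-.1525,.003],101.6)"
```

```text
4.97 q [-0.32  0.37 -0.47  0.73 -0.    1.05] p [ 0.4646 -0.1523  0.004 ] [1.7995e+02 6.0000e-02 1.0174e+02] F [-2.  -0.5 -0.4] gap 0.051
5.02 q [-0.32  0.37 -0.47  0.73 -0.    1.05] p [ 0.4655 -0.1526  0.0046] [1.7987e+02 1.0000e-01 1.0174e+02] F [-0.2 -0.4 -0.1] gap 0.0516
shift cm [ 0.04 -0.14  0.16] turn deg [0.13 0.1  0.14]
```

Request:
step_arm(
  commands=[
    [0,-0.1,0.2,0.1,0.1,0],
    [0,-0.1,0,0,0,0],
    [0,-0.1,0,0,0,0],
    [0,0,0,0,0,0],
    [0,0,0,0,0,0],
    [0,0,0,0,0,0],
  ],
  grip=-1,
  squeeze=100,
)

```text
clock: 5.52
eef_pos: [0.4636, -0.1535, 0.004]
orientation: [3.138, 0.001, 1.776]
ft_force: [0.1, -0.0, -0.8]
finger_gap: 0.0187
```

```bash
python3 b.py w3
```

```text
5.52 q [-0.32  0.37 -0.48  0.72  0.    1.05] p [ 0.4636 -0.1535  0.004 ] [1.7981e+02 5.0000e-02 1.0174e+02] F [ 0.1 -0.  -0.8] gap 0.0187
```

View pics/w3.png

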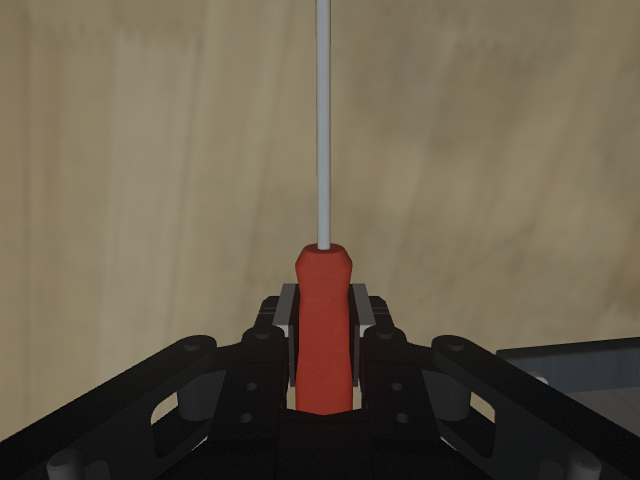

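Request:
step_arm(
  commands=[
    [0,0,0,0,0,0],
    [0,0,-0.5,0,0,0],
    [0,0,-1,0,0,0],
    [0,0,-1,0,0,0],
    [0,0,0,0,0,0],
  ],
)

```text
clock: 5.98
eef_pos: [0.4624, -0.1532, 0.0296]
orientation: [3.141, -0.0, 1.776]
ft_force: [-0.3, 0.5, -0.8]
finger_gap: 0.019
```

```bash
python3 b.py w4 screwdriver_grip:.035 screwdriver_tip:.035; python3 - <<'E'
from h import *
p=r.read_camera('side');save(p,'s4',(280,180,160,120),5)
p=r.read_camera('scene');save(p,'c4',(200,190,160,120),5)
E
```

```text
5.98 q [-0.32  0.33 -0.45  0.79  0.    1.05] p [ 0.4624 -0.1532  0.0296] [ 1.7996e+02 -2.0000e-02  1.0174e+02] F [-0.3  0.5 -0.8] gap 0.019
screwdriver_grip [327.2 311.8] 0.73 [ 0.4631 -0.1525  0.035 ]
```

View pics/c4.png

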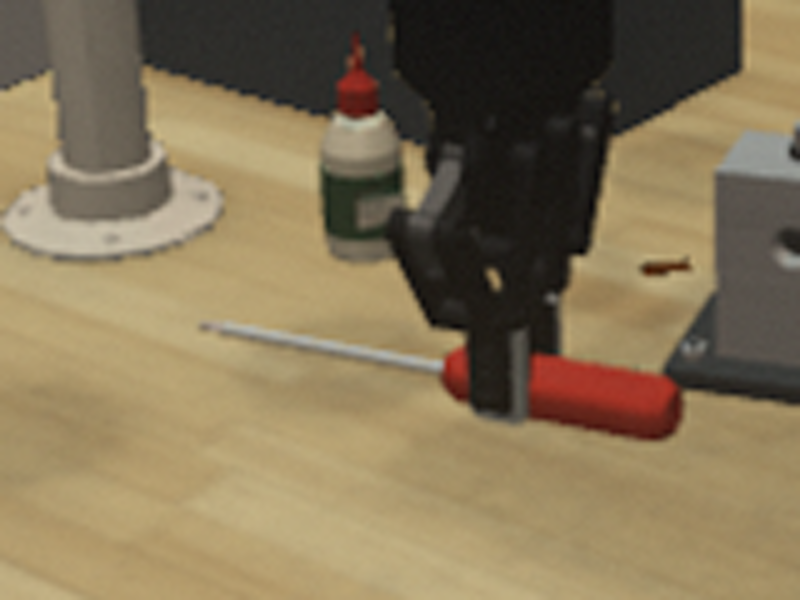

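View pics/s4.png

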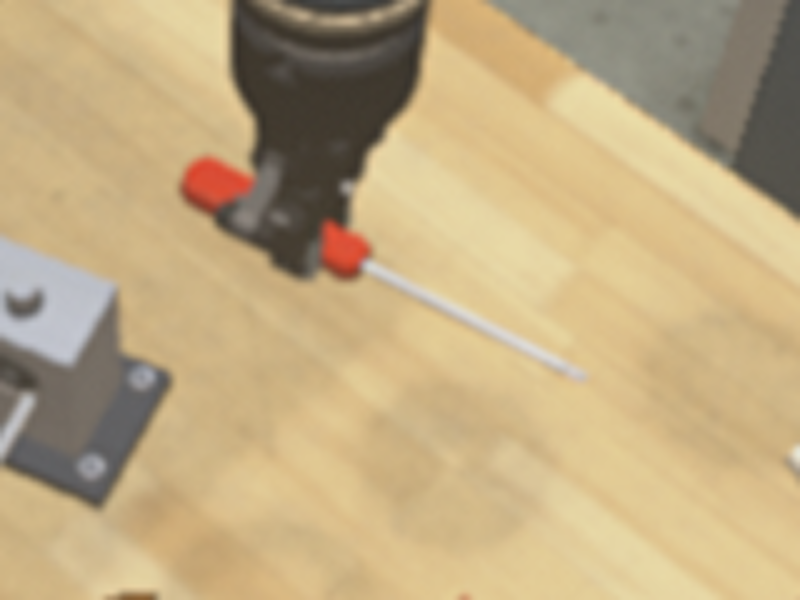

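View pics/w4.png

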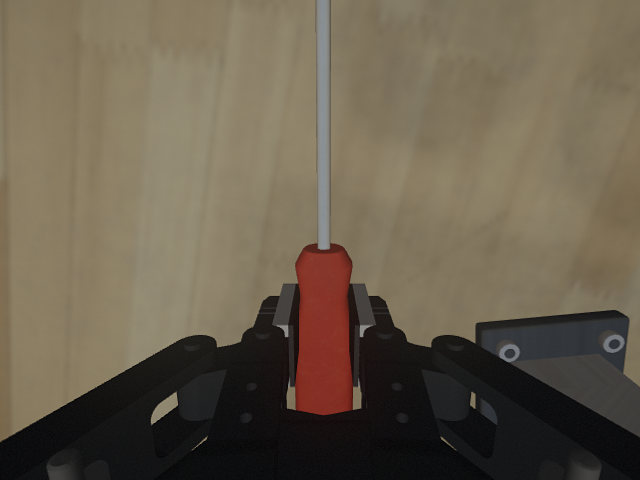

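Request:
step_arm(
  commands=[
    [0,0,-3,0,0,0],
    [0,0,-3.5,0,0,0],
    [-1,-1,-3,0,0,5],
    [-1.5,-1,-2,0,0,7],
    [-2,-1,-1,0,0,7],
    [-2,-1,0,0,0,7],
    [-2,0,0,0,0,7],
    [-2,0,0,0,0,7],
  ],
)

```text
clock: 6.9
eef_pos: [0.4075, -0.2575, 0.1548]
orientation: [-3.132, 0.001, 1.064]
ft_force: [1.2, 0.4, -0.8]
finger_gap: 0.0187
```

Request:
step_arm(
  commands=[
    [0,0,0,0,0,7],
    [0,0,0,0,0,7],
    [0,0,0,0,0,7],
    [0,0,0,0,0,7],
    [0,0,0,0,0,7],
    [0,0,0,0,0,7],
  ],
)

```text
clock: 7.4
eef_pos: [0.4043, -0.2615, 0.1519]
orientation: [-3.133, 0.011, 0.314]
ft_force: [-0.1, 0.3, -1.1]
finger_gap: 0.019
```

```bash
python3 -c "
from g import *
st();r.read_camera('side');r.read_camera('side');st();goal([.4,-.2534,.15],17.3)"
```

```text
7.4 q [-0.57  0.22 -0.25  1.12 -0.    2.26] p [ 0.4043 -0.2615  0.1519] [-179.51    0.61   17.99] F [-0.1  0.3 -1.1] gap 0.019
7.5 q [-0.57  0.22 -0.25  1.12 -0.    2.25] p [ 0.4044 -0.2614  0.1518] [-179.5     0.61   18.22] F [0.2 0.7 0. ] gap 0.0189
shift cm [-0.16 -0.89  0.19] turn deg [-0.49  0.61  0.92]
```

```bash
python3 b.py w5 hole_b:.06 rails_b:.06 die_holder:0 die_insert:.06 blank_plug:.06 screwdriver_tip:.163; python3 - <<'E'
from h import *
p=r.read_camera('side');save(p,'s5',(220,180,160,120),5)
for t,z in [('hole_a',.06),('rails_a',.06),('screwdriver_tip',.163)]:
    for uv,c in lm(t,p)[:3]: print(t,uv,c,plane(p,uv,z).round(4))
p=r.read_camera('scene');save(p,'c5',(280,190,160,120),5)
for t,z in [('hole_a',.06),('rails_a',.06),('screwdriver_tip',.163)]:
    for uv,c in lm(t,p)[:3]: print(t,uv,c,plane(p,uv,z).round(4))
E
```

```text
7.5 q [-0.57  0.22 -0.25  1.12 -0.    2.25] p [ 0.4044 -0.2614  0.1518] [-179.5     0.61   18.22] F [0.2 0.7 0. ] gap 0.0189
hole_a [287.68 236.88] 0.88 [ 0.5677 -0.2077  0.06  ]
hole_a [255.872 236.592] 0.67 [ 0.6128 -0.2566  0.06  ]
hole_a [265.024 228.48 ] 0.66 [ 0.5858 -0.2573  0.06  ]
rails_a [247.104 255.504] 0.93 [ 0.6561 -0.2362  0.06  ]
rails_a [275.072 265.488] 0.69 [ 0.6329 -0.1781  0.06  ]
screwdriver_tip [293.824 193.584] 0.75 [ 0.5316 -0.22    0.163 ]
hole_a [356.608 241.104] 0.85 [ 0.559  -0.2054  0.06  ]
hole_a [389.696 242.208] 0.62 [ 0.5888 -0.2586  0.06  ]
```

View pics/c5.png

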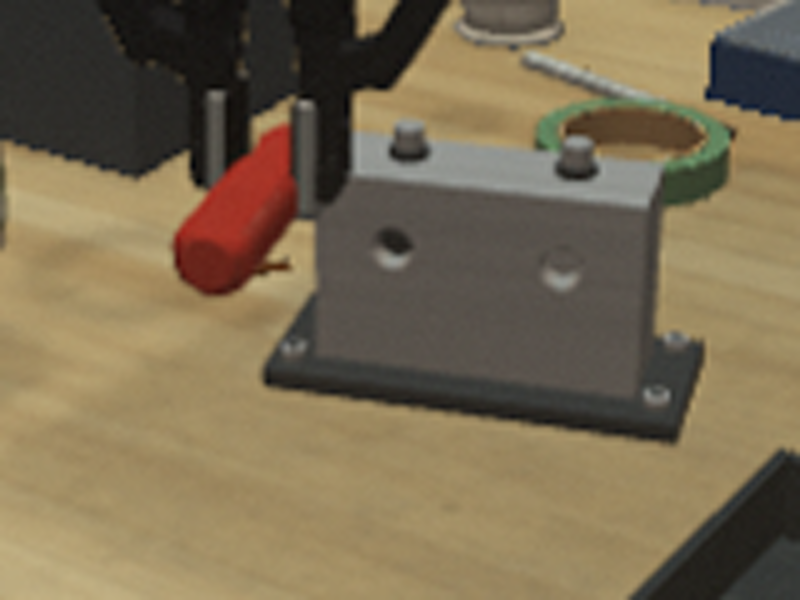

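View pics/s5.png

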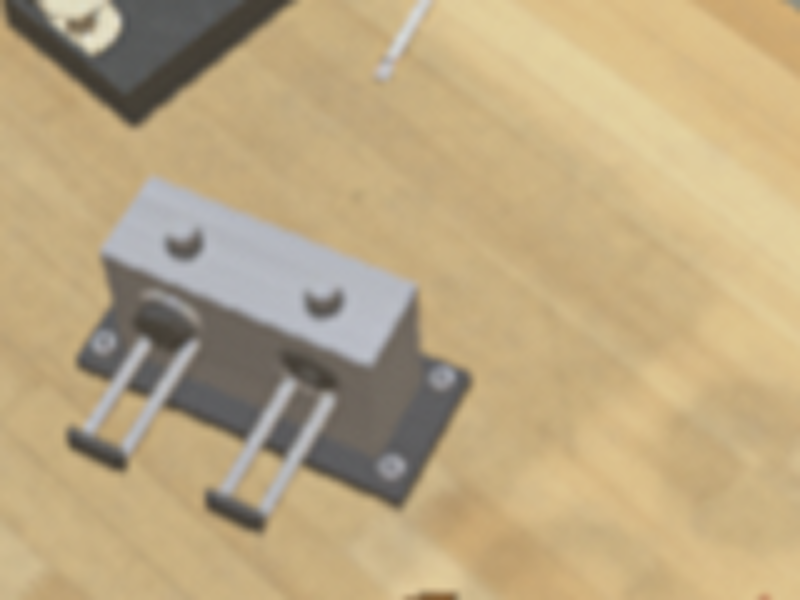

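View pics/w5.png

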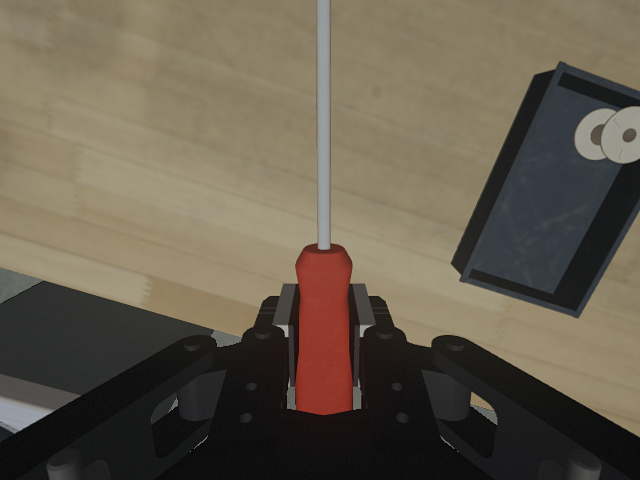

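```bash
cat > fit.py <<'E'
from h import *
from scipy.optimize import least_squares
S={n:r.read_camera(n) for n in ['scene','side']}
sc=lambda x,y:(230+x/4,190+y/4)
sd=lambda x,y:(220+x/5,180+y/5)
F=[('scene',sc(455,142),(62,21,88)),('scene',sc(475,107),(62,-21,88)),('scene',sc(728,132),(-62,-21,88)),('scene',sc(722,165),(-62,21,88)),
('scene',sc(515,197),(32,21,60)),('scene',sc(648,214),(-32,21,60)),('scene',sc(740,352),(-80,35,0)),('scene',sc(412,305),(80,35,0)),
('side',sd(155,178),(-62,21,88)),('side',sd(103,255),(-62,-21,88)),('side',sd(375,365),(62,-21,88)),('side',sd(417,290),(62,21,88)),
('side',sd(400,505),(80,-35,0)),('side',sd(470,378),(80,35,10))]
def W(v,X):
    X=np.array(X)/1000;c,s=np.cos(v[2]),np.sin(v[2])
    return np.array([v[0]+c*X[0]-s*X[1],v[1]+s*X[0]+c*X[1],X[2]])
def res(v,sel=None):
    return np.concatenate([proj(S[n],W(v,X))[0]-uv for n,uv,X in F if sel in (None,n)])
for sel in (None,'scene','side'):
    q=least_squares(res,[.59,-.23,1.87],args=(sel,),loss='soft_l1')
    print(sel,q.x.round(4),np.degrees(q.x[2]).round(2),'hole_b',W(q.x,(32,21,60)).round(4),'rails_b',W(q.x,(32,-50.5,60)).round(4));
    if sel is None: print(q.fun.reshape(-1,2).round(1).tolist())
E
python3 fit.py
```

```text
None [ 0.5976 -0.226   1.8962] 108.64 hole_b [ 0.5674 -0.2024  0.06  ] rails_b [ 0.6352 -0.1795  0.06  ]
[[-1.5, -1.7], [-0.8, -1.1], [0.1, -1.0], [-1.7, -0.5], [-1.1, -0.1], [-0.4, -0.5], [-0.1, 0.5], [-1.6, 1.2], [-2.5, -0.5], [-2.2, -0.4], [-1.9, -0.3], [-1.1, -1.7], [-0.5, 0.8], [-0.6, -2.2]]
scene [ 0.5974 -0.228   1.8937] 108.5 hole_b [ 0.5673 -0.2044  0.06  ] rails_b [ 0.6351 -0.1817  0.06  ]
side [ 0.5964 -0.2225  1.8745] 107.4 hole_b [ 0.5668 -0.1982  0.06  ] rails_b [ 0.635  -0.1768  0.06  ]
```

Request:
step_arm(
  commands=[
    [1.5,-0.9,0,-0.5,0.5,0],
    [3,0,0,0,0,0],
    [3,0,0,0,0,0],
    [3,0,0,0,0,0],
    [0,0,0,0,0,0],
    [0,0,0,0,0,0],
  ],
)

```text
clock: 8.85
eef_pos: [0.5046, -0.2185, 0.1523]
orientation: [3.14, 0.001, 0.318]
ft_force: [-1.7, 0.4, -1.1]
finger_gap: 0.0188
```

```bash
python3 b.py w6 hole_b:.06 die_holder:0;python3 b.py w6b
```

```text
8.85 q [-0.41  0.32 -0.11  1.14 -0.    2.42] p [ 0.5046 -0.2185  0.1523] [1.799e+02 4.000e-02 1.822e+01] F [-1.7  0.4 -1.1] gap 0.0188
hole_b [437.5 133.9] 0.98 [ 0.5885 -0.2612  0.06  ]
hole_b [330.1 134.8] 0.83 [ 0.5681 -0.2006  0.06  ]
die_holder [373.6 109.3] 0.57 [ 0.5952 -0.2264  0.    ]
9.0 q [-0.41  0.32 -0.11  1.14 -0.    2.42] p [ 0.5033 -0.2191  0.1525] [1.799e+02 4.000e-02 1.813e+01] F [-1.2  0.1 -0.4] gap 0.0186
```

View pics/w6b.png

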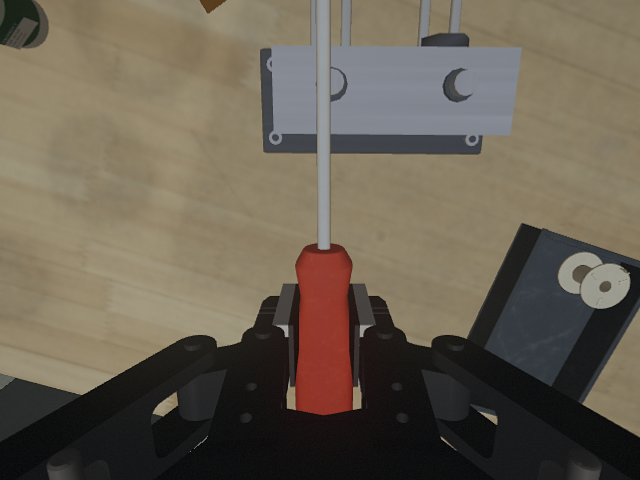

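```bash
cat > fit2.py <<'E'
from g import *
from scipy.optimize import least_squares
from fit import W
st()
p=r.read_camera('wrist');save(p,'w7',(240,20,300,150),2.6)
F=[((274,47),(62,-21,88)),((521,47),(-62,-21,88)),((511.5,135),(-62,21,88)),((273,135),(62,21,88)),((264,152.5),(80,35,8)),((481.5,153),(-80,35,8))]
res=lambda v:np.concatenate([proj(p,W(v,X))[0]-uv for uv,X in F])
q=least_squares(res,[.59,-.23,1.87])
print(q.x.round(4),np.degrees(q.x[2]).round(2),'hole_b',W(q.x,(32,21,60)).round(4),'rails_b',W(q.x,(32,-50.5,60)).round(4));
print(q.fun.reshape(-1,2).round(1).tolist())
for z in (.16,.163,.167): print(z,[plane(p,uv,z).round(4) for uv in ((323.5,246),(323,20))])
E
python3 fit2.py
```

```text
None [ 0.5976 -0.226   1.8962] 108.64 hole_b [ 0.5674 -0.2024  0.06  ] rails_b [ 0.6352 -0.1795  0.06  ]
[[-1.5, -1.7], [-0.8, -1.1], [0.1, -1.0], [-1.7, -0.5], [-1.1, -0.1], [-0.4, -0.5], [-0.1, 0.5], [-1.6, 1.2], [-2.5, -0.5], [-2.2, -0.4], [-1.9, -0.3], [-1.1, -1.7], [-0.5, 0.8], [-0.6, -2.2]]
scene [ 0.5974 -0.228   1.8937] 108.5 hole_b [ 0.5673 -0.2044  0.06  ] rails_b [ 0.6351 -0.1817  0.06  ]
side [ 0.5964 -0.2225  1.8745] 107.4 hole_b [ 0.5668 -0.1982  0.06  ] rails_b [ 0.635  -0.1768  0.06  ]
9.15 q [-0.41  0.31 -0.11  1.14 -0.    2.42] p [ 0.5031 -0.2194  0.1528] [1.7988e+02 2.0000e-02 1.8070e+01] F [-0.3  0.2 -0.1] gap 0.0189
[ 0.597  -0.226   1.8835] 107.92 hole_b [ 0.5672 -0.2021  0.06  ] rails_b [ 0.6352 -0.1801  0.06  ]
[[-1.9, -0.4], [1.1, -0.0], [-0.8, -0.2], [1.9, -0.6], [0.2, 1.0], [-0.4, 0.8]]
0.16 [array([ 0.5281, -0.2099,  0.16  ]), array([ 0.5995, -0.1866,  0.16  ])]
0.163 [array([ 0.529 , -0.2097,  0.163 ]), array([ 0.5988, -0.1868,  0.163 ])]
0.167 [array([ 0.5301, -0.2093,  0.167 ]), array([ 0.5978, -0.1871,  0.167 ])]
```

View pics/w7.png

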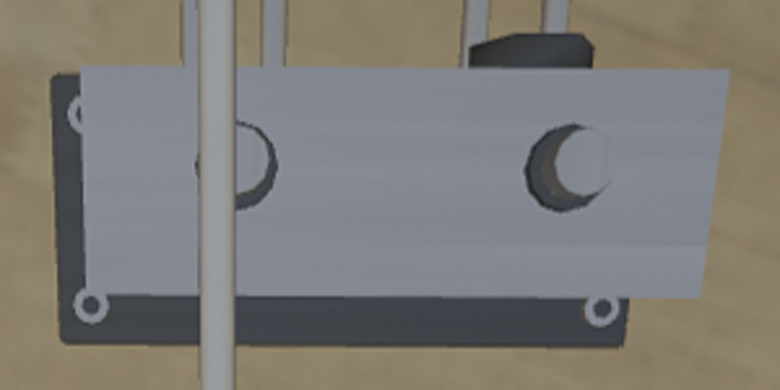

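```bash
sed -i '/^for sel/,$d' fit.py; python3 -c "
from g import *
goal([.417,-.252,.1],18)"
```

```text
shift cm [-9.21  0.41  5.29] turn deg [0.12 0.01 0.07]
```

Request:
step_arm(
  commands=[
    [-2,0.4,0,0,0,0],
    [-3,0,0,0,0,0],
    [-3,0,0,0,0,0],
    [-1,0,1.5,0,0,0],
    [0,0,3,0,0,0],
    [0,0,3,0,0,0],
    [0,0,1,0,0,0],
    [0,0,0,0,0,0],
  ],
)

```text
clock: 9.87
eef_pos: [0.4134, -0.2554, 0.0681]
orientation: [3.133, -0.005, 0.31]
ft_force: [-0.1, -0.2, -0.6]
finger_gap: 0.0186
```

```bash
python3 -c "
from g import *
p=r.read_camera('side');
st();goal([.417,-.252,.052],18)
p=r.read_camera('side');save(p,'s8',(230,170,120,90),6)
q=r.read_camera('scene');save(q,'c8',(300,190,130,97),6)
a=lm('screwdriver_tip',p);b=lm('screwdriver_tip',q);print(a,b)
"
```

```text
9.92 q [-0.55  0.28 -0.4   0.88 -0.    2.28] p [ 0.4135 -0.2555  0.0688] [179.51  -0.29  17.77] F [-0.7  0.3 -0.2] gap 0.0189
shift cm [ 0.43 -0.24  1.68] turn deg [ 0.49 -0.29 -0.23]
[(array([293.632, 223.92 ]), 0.56)] [(array([357.824, 237.984]), 0.57), (array([274.176, 240.192]), 0.4)]
```

View pics/c8.png

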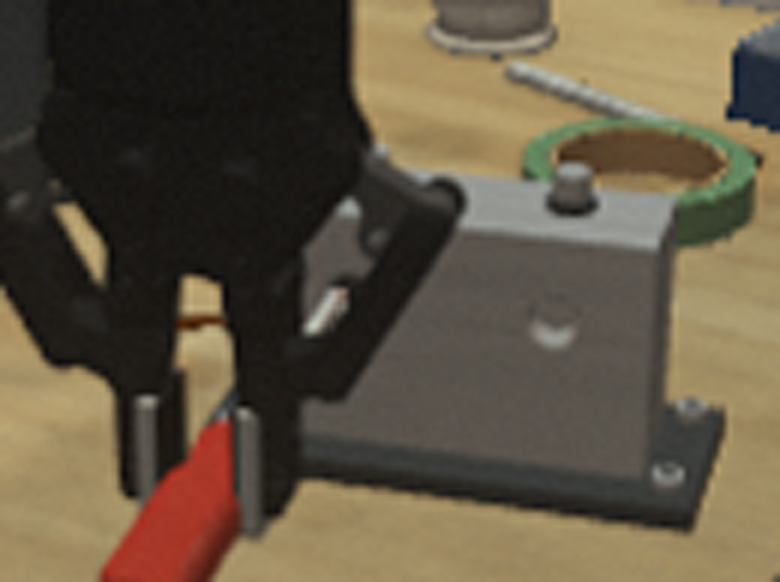

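View pics/s8.png

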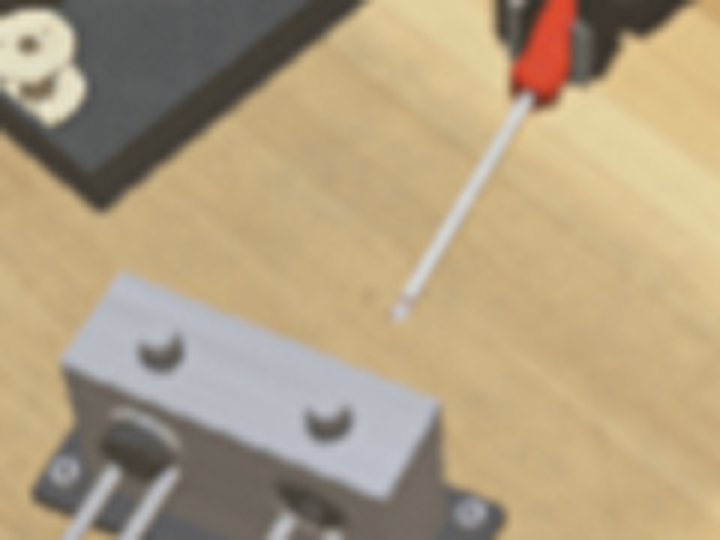

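```bash
python3 -c "
from g import *
p=r.read_camera('side');q=r.read_camera('scene');st()
print(tri([ray(p,(296.7,222.4)),ray(q,(357.3,237.8))]))
s,P,R=state()
print('expected', P+R.apply([.133,-.0012,-.008]))
print(ray(p,(296.7,222.4)), plane(p,(296.7,222.4),.077), plane(p,(283,237),.088))
"
```

```text
10.22 q [-0.55  0.28 -0.4   0.88 -0.    2.28] p [ 0.4159 -0.2562  0.0708] [179.31  -0.46  17.84] F [-0.7 -0.1 -0.2] gap 0.019
(array([ 0.53850566, -0.21494136,  0.07653038]), [np.float64(0.0040972146222763815), np.float64(0.0040972146222763225)])
expected [ 0.54200029 -0.21420712  0.07983962]
(array([0.90352498, 0.18785551, 0.88654378]), array([-0.37661984, -0.409537  , -0.83092535])) [ 0.53659641 -0.21114319  0.077     ] [ 0.58572476 -0.20098929  0.088     ]
```

```bash
python3 -c "
from fit import *
p=S['side'];q=S['scene']
d={}
for n,uv,X in F: d.setdefault(X,{})[n]=uv
for X,e in d.items():
  if len(e)==2:
    a,b=tri([ray(p,e['side']),ray(q,e['scene'])]);print(X,(a-W((.597,-.226,1.8835),X)).round(4),b[0].round(4))
"
```

```text
(62, 21, 88) [ 0.0009 -0.0001 -0.0042] 0.0026
(62, -21, 88) [-0.0018  0.0002 -0.0022] 0.0025
(-62, -21, 88) [-0.0011  0.0015 -0.0021] 0.0018
(-62, 21, 88) [-0.0004  0.0001 -0.0014] 0.004
```

Request:
step_arm(
  commands=[
    [0,-0.3,1,0.6,-0.4,0],
    [0,0,0.8,0,0,0],
    [0,0,0,0,0,0],
  ],
)

```text
clock: 10.57
eef_pos: [0.4156, -0.2532, 0.0518]
orientation: [3.14, -0.002, 0.312]
ft_force: [-0.0, 0.3, -0.2]
finger_gap: 0.0187
```

```bash
python3 -c "
from g import *
st();r.read_camera('side');st();goal([.417,-.252,.052],18)
"
```

```text
10.57 q [-0.55  0.31 -0.42  0.84  0.    2.28] p [ 0.4156 -0.2532  0.0518] [ 1.799e+02 -9.000e-02  1.786e+01] F [-0.   0.3 -0.2] gap 0.0187
10.62 q [-0.55  0.31 -0.42  0.85  0.    2.28] p [ 0.4156 -0.2532  0.0522] [ 1.799e+02 -9.000e-02  1.786e+01] F [-0.8  0.  -0.6] gap 0.0187
shift cm [ 0.17 -0.07  0.02] turn deg [ 0.1  -0.09 -0.14]
```

Request:
step_arm(
  commands=[
    [1.2,-0.1,0,0,0,-0.1],
    [1,0,0,0,0,0],
  ],
)

```text
clock: 10.78
eef_pos: [0.4355, -0.2452, 0.0516]
orientation: [3.141, 0.0, 0.312]
ft_force: [1.2, -0.6, -0.4]
finger_gap: 0.0186
```

```bash
python3 -c "
from g import *
p=r.read_camera('side');save(p,'s9',(230,170,120,90),6)
q=r.read_camera('scene');save(q,'c9',(320,210,80,60),10)
w=r.read_camera('wrist');save(w,'w9')
st();s,P,R=state()
d=np.array([.951,.309,0]);n=np.array([-.309,.951,0]);h=np.array([.567,-.202,.06])
t=P+R.apply([.131,-.0012,-.008])-h;print('tip rel hole along,left,z',(t@d).round(4),(t@n).round(4),t[2].round(4))
"
```

```text
10.93 q [-0.51  0.33 -0.39  0.86 -0.    2.32] p [ 0.4358 -0.2452  0.0517] [ 1.7995e+02 -1.0000e-02  1.7970e+01] F [ 0.6 -0.2 -0.9] gap 0.0185
tip rel hole along,left,z -0.0071 0.0006 -0.0003
```

View pics/c9.png

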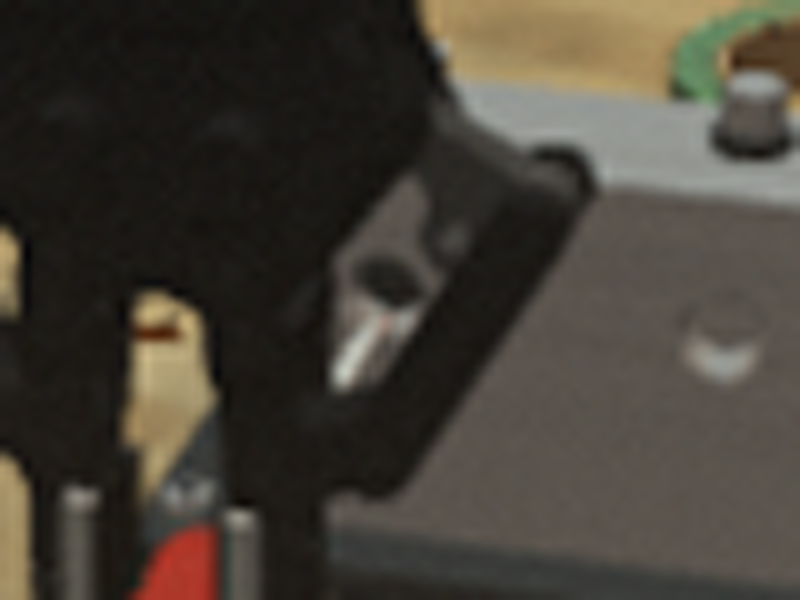

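View pics/s9.png

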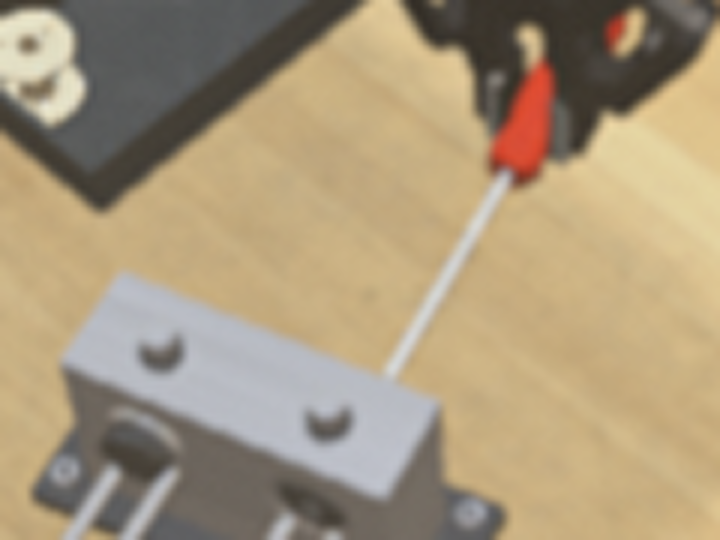

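View pics/w9.png

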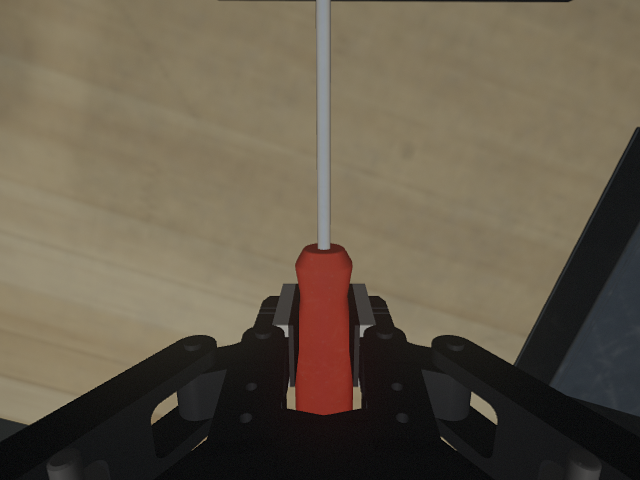

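```bash
python3 -c "
from g import *
q=r.read_camera('scene')
s,P,R=state()
t=P+R.apply([.131,-.0012,-.008]);h=np.array([.567,-.202,.06])
for X in (t,h,h-[0,0,.0075],h+[0,0,.0075],t+[.0067,.0022,0]): print((proj(q,X)[0]-[320,210])*10)
"
```

```text
[359.78637289 309.49337656]
[373.63652929 291.72188768]
[373.21962458 327.74221171]
[374.05793666 255.44965631]
[369.1351385 294.095693 ]
```

Request:
step_arm(
  commands=[
    [0,-0.1,-0.2,0,0,0],
    [0.6,0,0,0,0,0],
    [0.6,0,0,0,0,0],
    [0,0,0,0,0,0],
  ],
)

```text
clock: 11.32
eef_pos: [0.4468, -0.2403, 0.0543]
orientation: [3.141, 0.0, 0.313]
ft_force: [0.0, 0.2, -0.1]
finger_gap: 0.0188
```

```bash
cat > t.py <<'E'
from g import *
q=r.read_camera('scene')
import sys
save(q,sys.argv[1],(320,210,80,60),10)
st();s,P,R=state()
d=np.array([.951,.309,0]);n=np.array([-.309,.951,0]);h=np.array([.567,-.202,.06])
t=P+R.apply([.131,-.0012,-.008])-h;print('tip rel hole along,left,z',(t@d).round(4),(t@n).round(4),t[2].round(4))
E
python3 t.py c10
```

```text
11.37 q [-0.49  0.33 -0.37  0.87 -0.    2.34] p [ 0.4464 -0.2403  0.0542] [1.7996e+02 3.0000e-02 1.7930e+01] F [ 0.1 -0.2 -0.1] gap 0.0184
tip rel hole along,left,z 0.0045 0.0019 0.0022
```

View pics/c10.png

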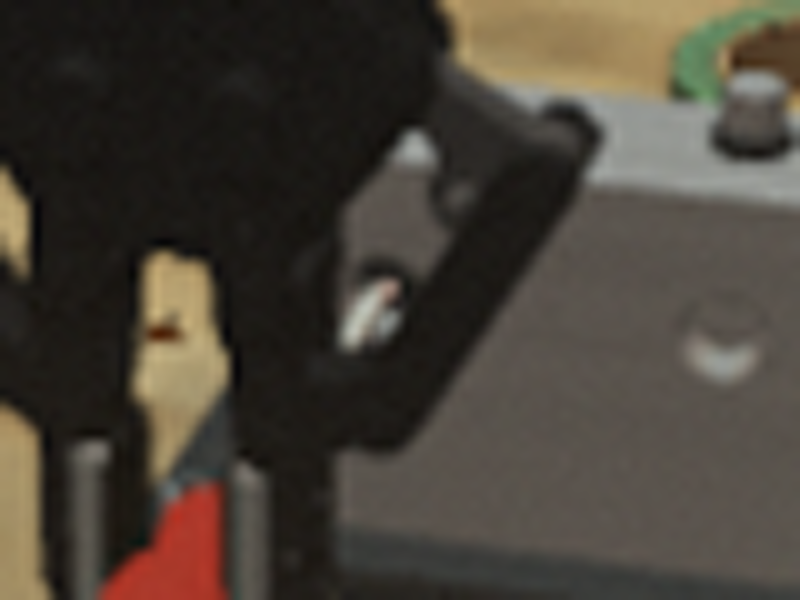

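Request:
step_arm(
  commands=[
    [0.5,0,0,0,0,0],
    [0.5,0,0,0,0,0],
  ],
)

```text
clock: 11.53
eef_pos: [0.454, -0.2371, 0.0538]
orientation: [-3.141, 0.005, 0.312]
ft_force: [-10.7, -3.8, 0.1]
finger_gap: 0.0186
```

Request:
step_arm(
  commands=[
    [0.5,0,0,0,0,0],
    [0.5,0,0,0,0,0],
  ],
)

```text
clock: 11.7
eef_pos: [0.459, -0.2341, 0.0526]
orientation: [-3.14, 0.015, 0.31]
ft_force: [-11.8, -5.3, 2.8]
finger_gap: 0.0188
```

```bash
python3 t.py c11
```

```text
11.75 q [-0.47  0.36 -0.33  0.89 -0.01  2.37] p [ 0.46   -0.2338  0.0526] [-179.88    0.78   17.77] F [-2.3 -0.6 -3.5] gap 0.0192
tip rel hole along,left,z 0.0195 0.0034 -0.0012
```

Request:
step_arm(
  commands=[
    [0.6,0.1,-0.1,0,-0.6,0],
    [0.8,0,0,0,0,0],
    [0.6,0,0,0,0,0],
  ],
)

```text
clock: 12.0
eef_pos: [0.4749, -0.2283, 0.0518]
orientation: [-3.136, 0.034, 0.308]
ft_force: [-1.8, -0.1, -0.4]
finger_gap: 0.0188
```

```bash
python3 t.py c12; python3 -c "
from h import *
p=r.read_camera('side');save(p,'s12',(230,190,100,75),8)"
```

```text
12.05 q [-0.44  0.39 -0.29  0.92 -0.02  2.4 ] p [ 0.4761 -0.2282  0.0519] [-179.73    1.88   17.66] F [ 1.   0.7 -0.1] gap 0.0186
tip rel hole along,left,z 0.0366 0.0036 -0.0044
```

View pics/s12.png

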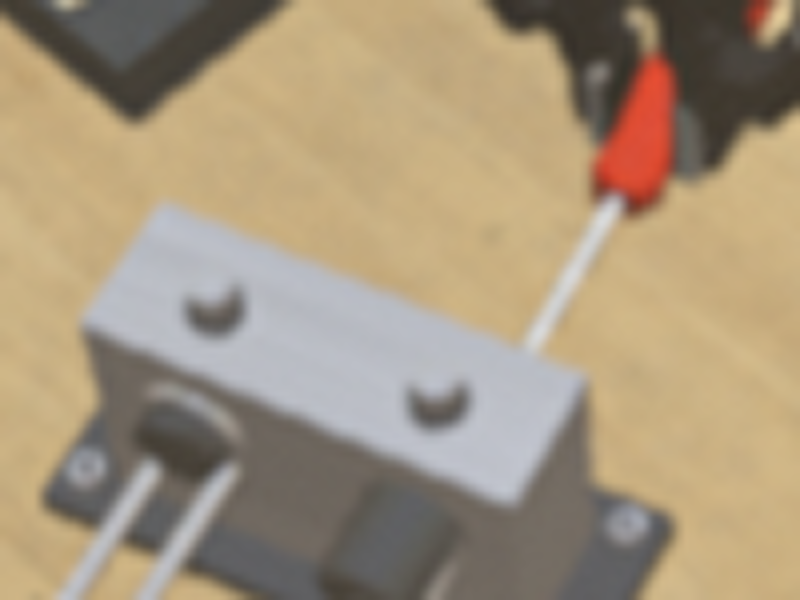

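Request:
step_arm(
  commands=[
    [0,0.1,0,0,1.9,0.2],
    [0.4,0.1,0,0,0,0],
    [0.5,0,0,0,0,0],
  ],
)

```text
clock: 12.35
eef_pos: [0.4855, -0.2272, 0.0518]
orientation: [-3.137, -0.001, 0.306]
ft_force: [-1.1, 0.8, -0.7]
finger_gap: 0.0191
```

```bash
python3 t.py c13; python3 -c "
from h import *
p=r.read_camera('side');save(p,'s13',(230,190,100,75),8)"
```

```text
12.4 q [-0.44  0.38 -0.3   0.89  0.    2.4 ] p [ 0.4865 -0.227   0.0519] [-1.7974e+02 -1.1000e-01  1.7540e+01] F [-0.1  1.2  0.3] gap 0.0186
tip rel hole along,left,z 0.0467 0.0013 0.0001
```

View pics/s13.png

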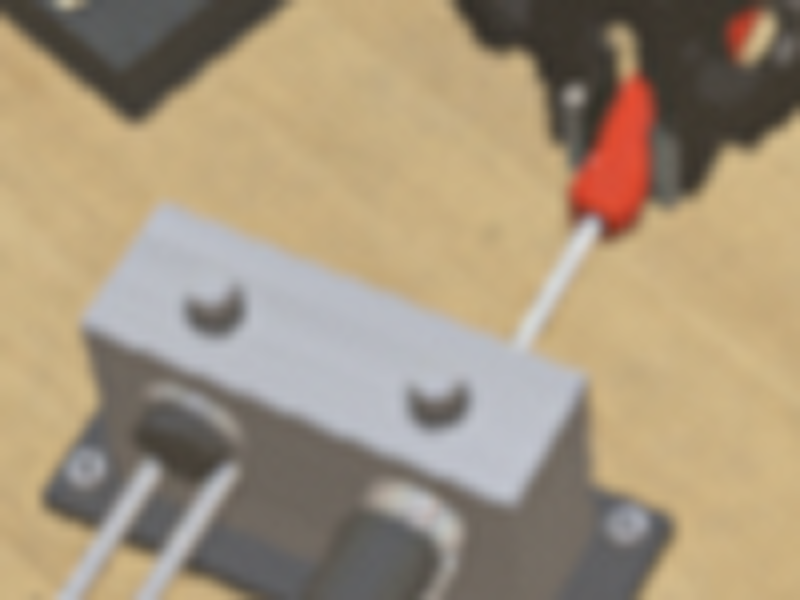

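Request:
step_arm(
  commands=[
    [0.5,0.1,0,0,0,0.3],
    [0.4,0,0,0,0,0],
    [0,0,0,0,0,0],
  ],
)

```text
clock: 12.7
eef_pos: [0.4963, -0.2248, 0.0518]
orientation: [-3.137, -0.001, 0.301]
ft_force: [-1.3, 0.0, -0.6]
finger_gap: 0.0189
```

```bash
python3 t.py c14; python3 -c "
from h import *
p=r.read_camera('side');save(p,'s14',(230,190,100,100),6)
print([(u,c,plane(p,u,.059)) for u,c in lm('die_insert',p)])"
```

```text
12.75 q [-0.43  0.39 -0.28  0.9   0.    2.41] p [ 0.4961 -0.2249  0.0518] [-1.7973e+02 -3.0000e-02  1.7260e+01] F [ 1.1 -0.1 -0.2] gap 0.0191
tip rel hole along,left,z 0.0565 -0.0004 -0.0001
[(array([275.392, 261.984]), 0.53, array([ 0.6265676, -0.1838883,  0.059    ]))]
```

View pics/s14.png

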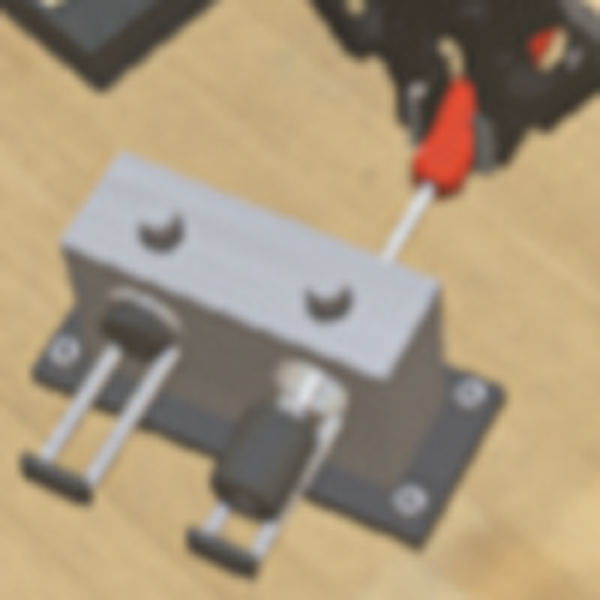

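Request:
step_arm(
  commands=[
    [-1,0,0,0,0,-0.3],
    [-1.5,0,0,0,0,-0.3],
    [-2,0,0,0,0,0],
    [-2,0,0,0,0,0],
    [-2,0,0,0,0,0],
  ],
)

```text
clock: 13.27
eef_pos: [0.4137, -0.2517, 0.0515]
orientation: [-3.139, -0.003, 0.317]
ft_force: [-0.3, -0.6, -0.4]
finger_gap: 0.019
```

```bash
python3 t.py c15; python3 -c "
from h import *
p=r.read_camera('side');save(p,'s15',(230,190,100,100),6)
print([(u,c,plane(p,u,.059)) for u,c in lm('die_insert',p)])"
```

```text
13.32 q [-0.55  0.3  -0.43  0.85  0.    2.27] p [ 0.4097 -0.2517  0.0512] [-179.75    0.     18.13] F [-4.6  1.1 -2. ] gap 0.0192
tip rel hole along,left,z -0.034 0.0028 -0.0008
[(array([272.832, 266.016]), 0.64, array([ 0.63656443, -0.18098349,  0.059     ]))]
```

View pics/s15.png

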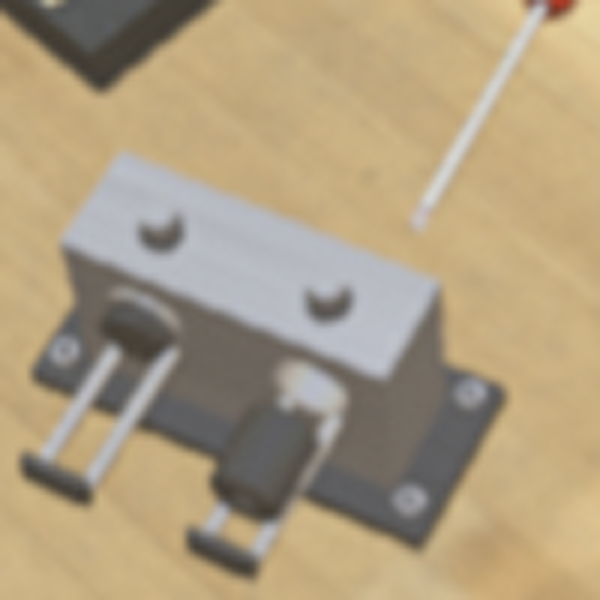

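Request:
step_arm(
  commands=[
    [0,0,-3,0,0,0],
    [0,0,-3.5,0,0,0],
    [0,0,-1,0,0,-6],
    [0,0,0,0,0,-7],
    [0,0,0,0,0,-7],
    [0,0,0,0,0,-7],
    [0,0,0,0,0,-7],
    [0,0,0,0,0,-7],
  ],
)

```text
clock: 14.08
eef_pos: [0.417, -0.2529, 0.1324]
orientation: [3.135, -0.005, 1.046]
ft_force: [-0.2, 0.7, -1.0]
finger_gap: 0.019
```

Request:
step_arm(
  commands=[
    [0,0,0,0,0,-7],
    [0,0,0,0,0,-7],
    [0,0,0,0,0,-7],
    [0,0,0,0,0,-7],
    [0,0,0,0,0,-7],
  ],
)

```text
clock: 14.5
eef_pos: [0.4204, -0.2529, 0.1334]
orientation: [3.129, 0.001, 1.671]
ft_force: [0.6, 0.8, -1.3]
finger_gap: 0.0188
```

```bash
python3 -c "
from g import *
r.read_camera('side');st();goal([.455,-.15,.01],100)"
```

```text
14.55 q [-0.55  0.23 -0.29  1.04  0.01  0.92] p [ 0.4205 -0.2529  0.1334] [1.7928e+02 1.0000e-01 9.6290e+01] F [-0.5  0.3  0.4] gap 0.019
shift cm [ 9.87  4.4  12.38] turn deg [ 0.72  0.12 -3.71]
```

Request:
step_arm(
  commands=[
    [2.5,1.1,1,0.7,0,-3.5],
    [2.5,1.1,2,0,0,0],
    [2.5,1.1,2,0,0,0],
    [2,0.8,2.5,0,0,0],
    [0,0,2,0,0,0],
    [0,0,1,0,0,0],
    [0,0,0,0,0,0],
  ],
)

```text
clock: 15.13
eef_pos: [0.4538, -0.15, 0.0266]
orientation: [3.132, 0.008, 1.725]
ft_force: [-0.1, -0.1, 0.2]
finger_gap: 0.0187
```

```bash
python3 -c "
from g import *
r.read_camera('side');st();goal([.455,-.15,.006],100)
p=r.read_camera('scene');save(p,'c16',(200,190,160,120),5)"
```

```text
15.18 q [-0.32  0.32 -0.48  0.76 -0.    1.1 ] p [ 0.4541 -0.1504  0.0275] [179.43   0.45  98.85] F [ 0.  -0.1 -0.9] gap 0.0188
shift cm [0.04 0.07 2.15] turn deg [ 0.56  0.45 -1.15]
```

View pics/c16.png

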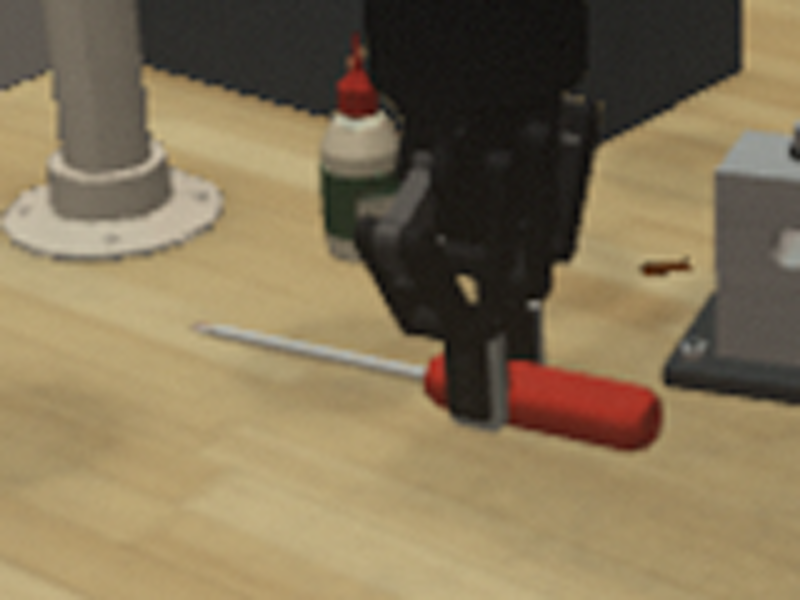

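Request:
step_arm(
  commands=[
    [0,0,1,0.5,0.4,0],
    [0,0,0.7,0,0,0],
    [0,0,0.4,0,0,0],
    [0,0,0.2,0,0,0],
  ],
)

```text
clock: 15.57
eef_pos: [0.4578, -0.153, 0.0065]
orientation: [3.134, 0.004, 1.721]
ft_force: [-0.8, -0.6, -0.3]
finger_gap: 0.0187
```

```bash
python3 -c "
from g import *
r.read_camera('side');st()"
```

```text
15.62 q [-0.32  0.35 -0.49  0.72 -0.    1.1 ] p [ 0.4575 -0.1529  0.0063] [179.61   0.22  98.62] F [ 1.4  1.  -1.2] gap 0.019
```

Lower the last 2 mm, then open moderately and rise.

Request:
step_arm(
  commands=[
    [0,0,0.2,0.3,0.2,0],
    [0,0,0.1,0,0,0],
  ],
)

```text
clock: 15.78
eef_pos: [0.4577, -0.1533, 0.0035]
orientation: [3.14, 0.0, 1.72]
ft_force: [-3.2, 2.5, 14.4]
finger_gap: 0.0188
```

Request:
step_arm(
  commands=[
    [0,0,0,0,0,0],
    [0,0,0,0,0,0],
    [0,0,0,0,0,0],
    [0,0,0,0,0,0],
    [0,0,-1,0,0,0],
    [0,0,-2,0,0,0],
    [0,0,-3,0,0,0],
    [0,0,-3,0,0,0],
  ],
  grip=0.15,
)

```text
clock: 16.45
eef_pos: [0.4537, -0.1522, 0.0915]
orientation: [-3.134, -0.004, 1.72]
ft_force: [1.3, -0.0, -0.6]
finger_gap: 0.049
```

```bash
python3 b.py w17; python3 -c "
from g import *
p=r.read_camera('scene');save(p,'c17')"
```

```text
16.45 q [-0.32  0.26 -0.37  0.96  0.    1.1 ] p [ 0.4537 -0.1522  0.0915] [-179.56   -0.25   98.55] F [ 1.3 -0.  -0.6] gap 0.049
```

View pics/w17.png

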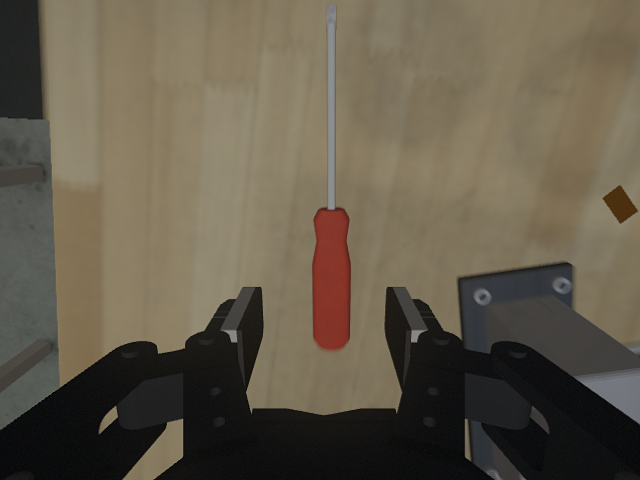

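View pics/c17.png

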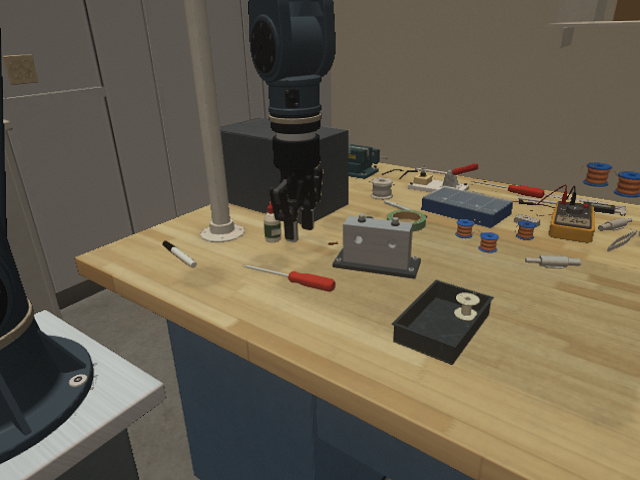

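Request:
step_arm(
  commands=[
    [0,0,-3,0,0,0],
    [0,0,-3.5,0,0,7],
    [0,2,-2,0,0,7],
    [0,3,0,0,0,7],
    [0,3,0,0,0,7],
    [0,2,0,0,0,7],
    [0,0,0,0,0,7],
    [0,0,0,0,0,7],
  ],
)

```text
clock: 17.22
eef_pos: [0.5583, -0.1693, 0.1831]
orientation: [3.139, -0.002, 0.847]
ft_force: [0.6, 0.1, -0.2]
finger_gap: 0.0492
```

Request:
step_arm(
  commands=[
    [0,0,0,0,0,7],
    [0,0,0,0,0,7],
    [0,0,0,0,0,7],
    [0,0,0,0,0,7],
    [0,0,0,0,0,0],
  ],
)

```text
clock: 17.63
eef_pos: [0.5588, -0.1692, 0.1789]
orientation: [-3.141, 0.0, 0.341]
ft_force: [-0.2, 0.6, -0.3]
finger_gap: 0.0494
```

```bash
python3 -c "
from g import *
r.read_camera('side');st();goal([.636,-.18,.15],18)"
```

```text
17.68 q [-0.29  0.36  0.03  1.24  0.    2.5 ] p [ 0.5587 -0.1691  0.1788] [-1.7994e+02  4.0000e-02  1.9940e+01] F [-0.7  0.3 -0.9] gap 0.0492
shift cm [6.9  3.66 2.88] turn deg [-0.06  0.04  1.94]
```

Request:
step_arm(
  commands=[
    [2,1,0.5,0,0,1.9],
    [2.5,1.2,1,0,0,0],
    [2,1.2,1,0,0,0],
    [0,0,0,0,0,0],
  ],
)

```text
clock: 18.02
eef_pos: [0.6328, -0.1805, 0.153]
orientation: [-3.141, -0.0, 0.332]
ft_force: [-1.8, 0.4, -0.7]
finger_gap: 0.049
```

```bash
python3 -c "
from g import *
r.read_camera('side')"; python3 b.py w18 die_insert:.059 ;  python3 -c "
from g import *
goal([.636,-.18,.15],18)"
```

```text
18.07 q [-0.28  0.5   0.18  1.26  0.    2.53] p [ 0.6312 -0.1802  0.1537] [-1.7995e+02  4.0000e-02  1.9040e+01] F [-0.4 -0.6 -0.1] gap 0.0492
die_insert [325.9 227.3] 0.9 [ 0.6395 -0.1775  0.059 ]
shift cm [0.6  0.2  0.53] turn deg [-0.03  0.02  0.9 ]
```

View pics/w18.png

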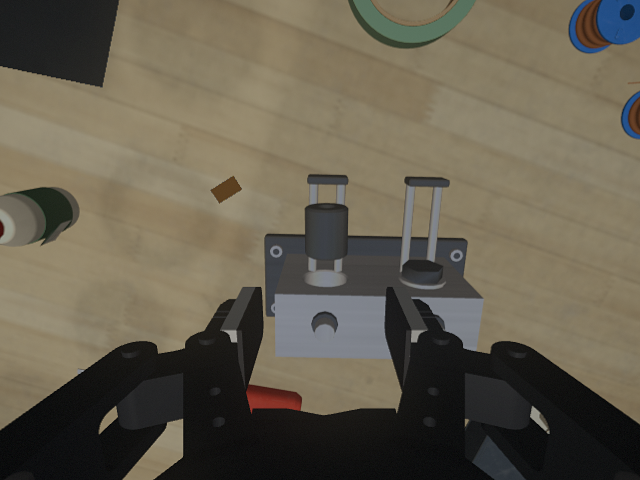

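```bash
python3 -c "
from g import *
p=r.read_camera('wrist');save(p,'w18c',(280,160,200,150),4)
m=r.masks_of('die_insert',p);
for a in m[:2]:
  ys,xs=np.nonzero(a['pixels']);print(a['conf'],xs.min(),xs.max(),ys.min(),ys.max())
st()
for uv in ((326.5,258),(326.5,212)): print(plane(p,uv,.073).round(4))
print([proj(p,X) for X in ([.636,-.18,.059],)])
"
```

```text
0.67 305 349 200 257
18.27 q [-0.28  0.49  0.18  1.26  0.    2.53] p [ 0.6295 -0.1801  0.1562] [ 1.7999e+02 -4.0000e-02  1.8830e+01] F [-0.7  0.5  0.7] gap 0.0493
[ 0.6224 -0.183   0.073 ]
[ 0.65   -0.1735  0.073 ]
[array([[328.78514065, 230.8406001 ]])]
```

View pics/w18c.png

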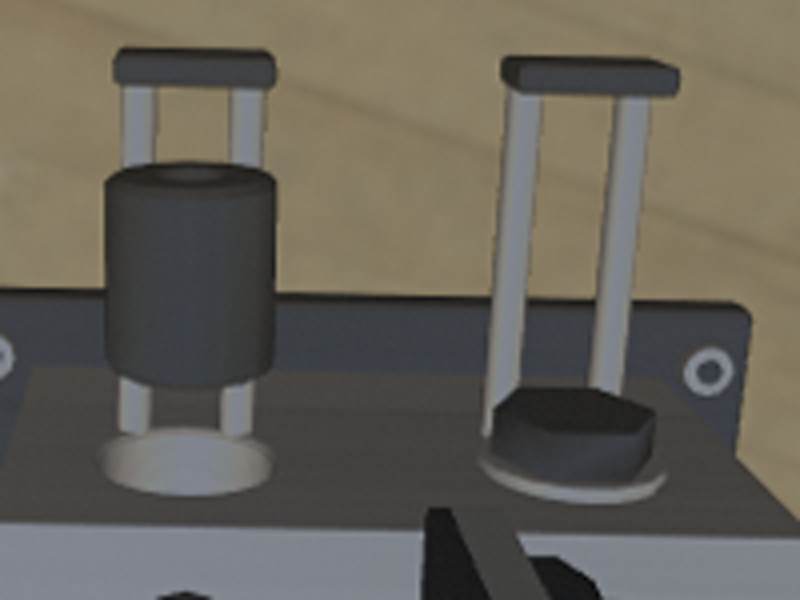

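```bash
python3 -c "
from g import *
st();goal([.637,-.179,.046],18)"
```

```text
18.27 q [-0.28  0.49  0.18  1.26  0.    2.53] p [ 0.6295 -0.1801  0.1562] [ 1.7999e+02 -4.0000e-02  1.8830e+01] F [-0.7  0.5  0.7] gap 0.0493
shift cm [ 0.73  0.14 11.02] turn deg [ 0.01 -0.04  0.83]
```

Request:
step_arm(
  commands=[
    [0.7,0.1,1,0,0,0.8],
    [0,0,2,0,0,0],
    [0,0,2,0,0,0],
    [0,0,0,0,0,0],
  ],
)

```text
clock: 18.6
eef_pos: [0.6372, -0.1787, 0.1076]
orientation: [3.138, -0.006, 0.314]
ft_force: [-0.9, 0.2, -0.3]
finger_gap: 0.049
```

```bash
python3 -c "
from g import *
r.read_camera('side')
p=r.read_camera('wrist');save(p,'w19');st();goal([.637,-.179,.046],18)
s,P,R=state()
print([(u.round(1),c,plane(p,u,.059).round(4)) for u,c in lm('die_insert',p)])"
```

```text
18.7 q [-0.27  0.52  0.11  1.15  0.    2.55] p [ 0.6385 -0.1791  0.1109] [179.68  -0.51  17.99] F [-0.4 -0.3  0.4] gap 0.0492
shift cm [-0.2  -0.09  6.49] turn deg [ 0.32 -0.51 -0.01]
[(array([325.9, 264.1]), 0.66, array([ 0.6375, -0.1791,  0.059 ])), (array([ 16.3, 237.3]), 0.31, array([ 0.602 , -0.0203,  0.059 ]))]
```

View pics/w19.png

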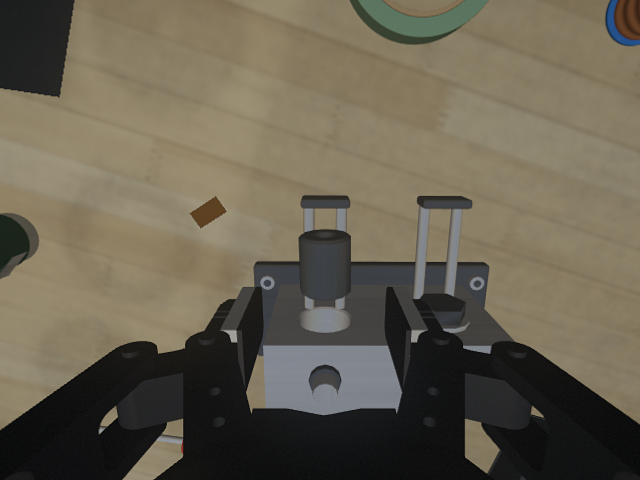

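Request:
step_arm(
  commands=[
    [-0.2,-0.1,1.5,0.3,-0.5,0],
    [0,0,2,0,0,0],
    [0,0,2,0,0,0],
    [0,0,0.5,0,0,0],
  ],
)

```text
clock: 19.08
eef_pos: [0.6408, -0.1801, 0.0555]
orientation: [3.135, -0.01, 0.314]
ft_force: [-0.5, -0.2, -0.9]
finger_gap: 0.0492
```

```bash
python3 -c "
from g import *
r.read_camera('side')
p=r.read_camera('wrist');save(p,'w20');st();goal([.6375,-.179,.046],18)"
```

```text
19.18 q [-0.27  0.56  0.04  1.03 -0.    2.55] p [ 0.6414 -0.1802  0.0571] [179.58  -0.6   17.98] F [0.2 0.7 0.9] gap 0.0492
shift cm [-0.34 -0.24  1.11] turn deg [ 0.42 -0.6  -0.02]
```

View pics/w20.png

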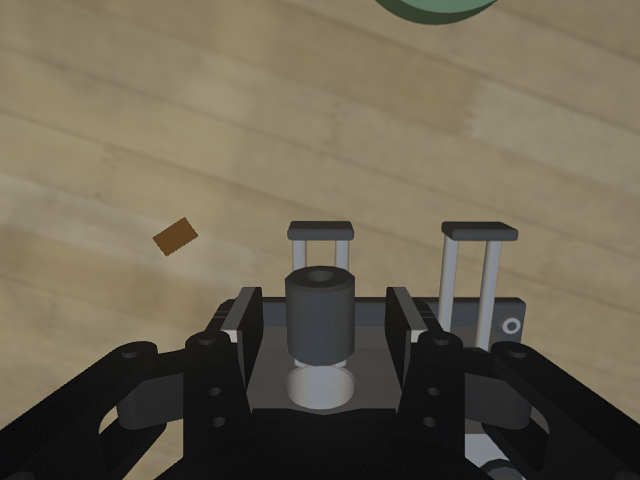

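Request:
step_arm(
  commands=[
    [-0.3,-0.2,1,0.4,-0.6,0],
    [0,-0.1,0.3,0,0,0],
  ],
)

```text
clock: 19.35
eef_pos: [0.6388, -0.1788, 0.0459]
orientation: [3.14, -0.002, 0.314]
ft_force: [0.2, 0.5, 0.3]
finger_gap: 0.049
```

```bash
python3 -c "
from g import *
r.read_camera('side')
st();goal([.6375,-.179,.046],18)"
```

```text
19.4 q [-0.27  0.57  0.03  1.02 -0.    2.56] p [ 0.6394 -0.1787  0.0463] [179.86  -0.19  17.98] F [ 0.1  0.7 -0.6] gap 0.0492
shift cm [-0.19 -0.03  0.03] turn deg [ 0.14 -0.19 -0.02]
```

Request:
step_arm(
  commands=[
    [-0.2,0,0,0,0,0],
    [0,0,0,0,0,0],
    [0,0,0,0,0,0],
    [0,0,0,0,0,0],
    [0,0,0,0,0,0],
    [0,0,0,0,0,0],
  ],
  grip=-1,
  squeeze=50,
)

```text
clock: 19.9
eef_pos: [0.6381, -0.1796, 0.0481]
orientation: [3.138, -0.005, 0.314]
ft_force: [0.3, 0.5, -2.2]
finger_gap: 0.0263
```

```bash
python3 b.py w21
```

```text
19.9 q [-0.27  0.57  0.02  1.02 -0.    2.55] p [ 0.6381 -0.1796  0.0481] [179.78  -0.3   17.98] F [ 0.3  0.5 -2.2] gap 0.0263
```

View pics/w21.png

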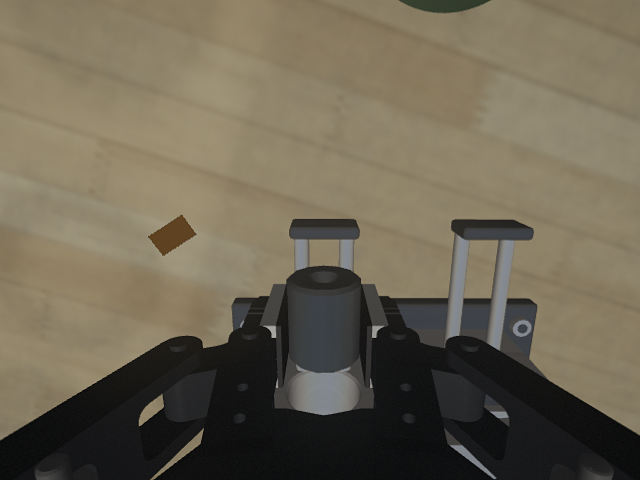

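Request:
step_arm(
  commands=[
    [0,0,-0.5,0,0,0],
    [0,0,-1,0,0,0],
    [0,0,-2,0,0,0],
    [0,0,-2.5,0,0,0],
    [0,0,-2.5,0,0,0],
    [0,0,-2,0,0,0],
  ],
  squeeze=60,
)

```text
clock: 20.45
eef_pos: [0.6342, -0.1784, 0.1546]
orientation: [-3.14, 0.003, 0.314]
ft_force: [-0.2, -0.7, -0.9]
finger_gap: 0.0261
```

```bash
python3 b.py w22; python3 - <<'E'
from g import *
q=r.read_camera('scene');p=r.read_camera('side')
save(q,'c22',(380,270,130,100),6);save(p,'s22',(200,120,130,100),6)
E
```

```text
20.45 q [-0.27  0.5   0.19  1.27 -0.    2.55] p [ 0.6342 -0.1784  0.1546] [-179.9     0.19   17.98] F [-0.2 -0.7 -0.9] gap 0.0261
```

View pics/w22.png

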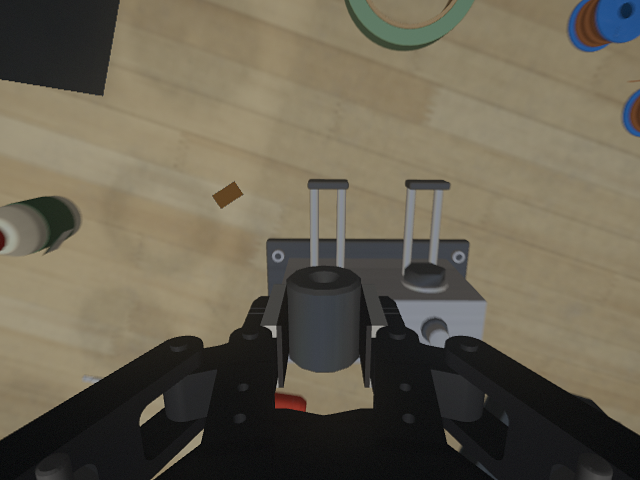

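View pics/c22.png

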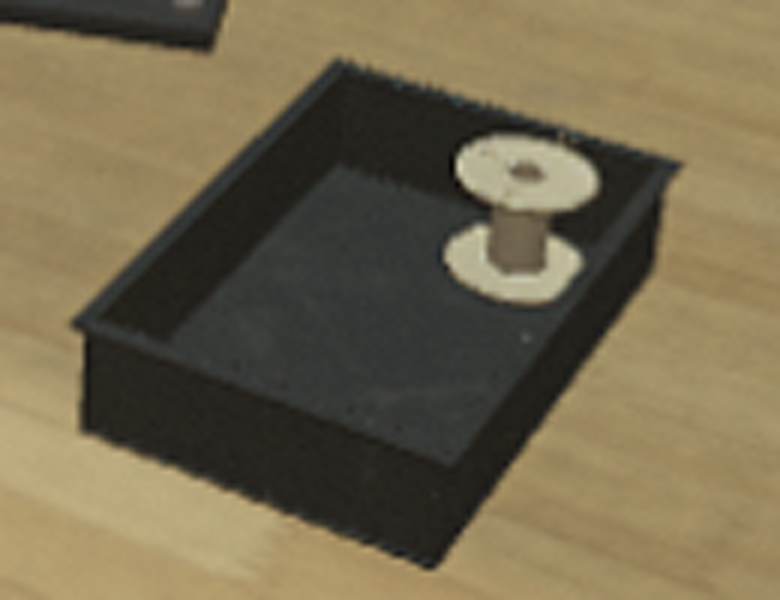

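View pics/s22.png

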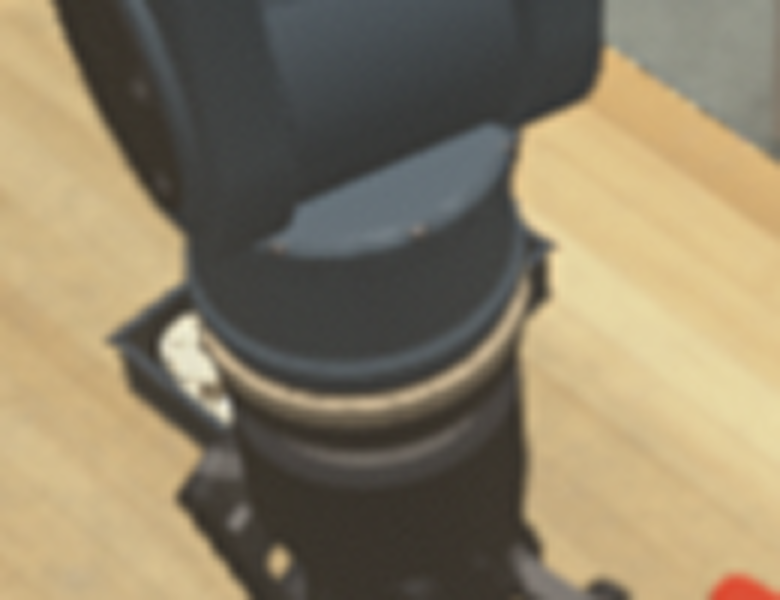

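```bash
python3 -c "
from g import *
q=r.read_camera('scene');p=r.read_camera('side')
for c,uv,z in ((q,(392.5,324.2),.034),(q,(436.3,280.3),.034),(q,(493.7,297.5),.034),(q,(452,364.7),0),(p,(265.5,142),.034),(p,(292.5,160.75),.034),(p,(219.25,177),.034),(p,(247,205),0)): print(plane(c,uv,z).round(3))
st()
"
```

```text
[ 0.396 -0.371  0.034]
[ 0.55  -0.37   0.034]
[ 0.55  -0.465  0.034]
[ 0.402 -0.461  0.   ]
[ 0.4   -0.457  0.034]
[ 0.397 -0.365  0.034]
[ 0.551 -0.455  0.034]
[ 0.547 -0.368  0.   ]
20.7 q [-0.27  0.5   0.19  1.26 -0.    2.55] p [ 0.6338 -0.1783  0.1517] [-179.84    0.26   17.99] F [-0.8  0.1 -2.1] gap 0.026
```

Request:
step_arm(
  commands=[
    [-2,1.2,-0.5,0,0,0],
    [-3,2,0,0,0,0],
    [-3,2,0,0,0,0],
    [-3,2,0,0,0,0],
    [-3,2,0,0,0,0],
    [-3,2,0,0,0,0],
    [-3,2,0,0,0,0],
    [-2,1,0,0,0,6],
  ],
)

```text
clock: 21.37
eef_pos: [0.4607, -0.3814, 0.1449]
orientation: [-3.126, 0.018, 0.222]
ft_force: [-0.0, 0.2, -2.4]
finger_gap: 0.0263
```

Request:
step_arm(
  commands=[
    [0,0,0,0,0,6],
    [0,0,0,0,0,6],
    [0,0,0,0,0,0],
  ],
)

```text
clock: 21.62
eef_pos: [0.4534, -0.3848, 0.1404]
orientation: [-3.126, 0.028, -0.01]
ft_force: [-0.7, 0.2, -2.5]
finger_gap: 0.0256
```

```bash
python3 -c "
from g import *
r.read_camera('side');st();goal([.44,-.415,.006],0)"
```

```text
21.67 q [-0.7   0.42  0.02  1.2  -0.01  2.45] p [ 0.4536 -0.3845  0.1402] [-179.09    1.61   -0.21] F [-0.3 -1.  -2. ] gap 0.026
shift cm [-0.97  3.27 13.4 ] turn deg [-0.91  1.61 -0.22]
```

Request:
step_arm(
  commands=[
    [-0.5,1.5,0,-0.9,1.6,-0.2],
    [-0.5,1.5,1,0,0,0],
    [0,0,2.5,0,0,0],
    [0,0,2.5,0,0,0],
    [0,0,0,0,0,0],
  ],
)

```text
clock: 22.08
eef_pos: [0.4441, -0.4132, 0.0761]
orientation: [-3.14, 0.0, 0.024]
ft_force: [-0.8, 0.7, -2.7]
finger_gap: 0.0258
```

```bash
python3 -c "
from g import *
r.read_camera('side');st();goal([.44,-.415,.006],0)
p=r.read_camera('wrist');save(p,'w23')"
```

```text
22.13 q [-0.75  0.46 -0.08  1.03  0.    2.37] p [ 0.4448 -0.4136  0.0781] [-1.7998e+02 -5.0000e-02  1.3800e+00] F [ 0.  -0.1 -0.5] gap 0.026
shift cm [-0.49  0.13  7.21] turn deg [-0.02 -0.05  1.38]
```

View pics/w23.png

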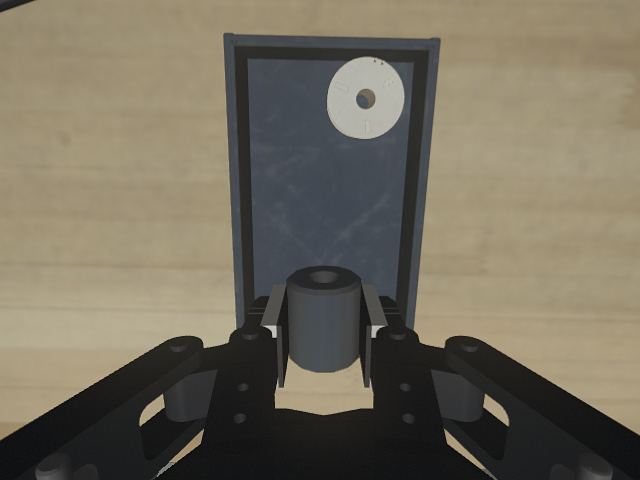

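Request:
step_arm(
  commands=[
    [0,0.2,1.5,0,0,1],
    [0,0,2,0,0,0],
    [0,0,1.8,0,0,0],
    [0,0,0.7,0,0,0],
  ],
)

```text
clock: 22.52
eef_pos: [0.4512, -0.4186, 0.0264]
orientation: [3.133, -0.011, 0.014]
ft_force: [-0.3, 0.5, -2.1]
finger_gap: 0.026
```

```bash
python3 -c "
from g import *
r.read_camera('side');st();goal([.445,-.416,.006],0)"
```

```text
22.57 q [-0.75  0.51 -0.15  0.9   0.    2.38] p [ 0.4512 -0.4184  0.0261] [179.51  -0.62   0.81] F [ 0.1  0.3 -1.9] gap 0.0256
shift cm [-0.63 -0.27  2.  ] turn deg [ 0.49 -0.62  0.81]
```

Request:
step_arm(
  commands=[
    [-0.5,-0.2,0.6,0.5,-0.6,0.5],
    [0,0,0.6,0,0,0],
    [0,0,0.4,0,0,0],
  ],
)

```text
clock: 22.82
eef_pos: [0.4479, -0.4174, 0.013]
orientation: [3.139, -0.003, 0.007]
ft_force: [-0.5, -0.3, -1.3]
finger_gap: 0.026
```

```bash
python3 -c "
from g import *
r.read_camera('side');st();goal([.445,-.416,.006],0)
p=r.read_camera('wrist');save(p,'w24')"
```

```text
22.87 q [-0.75  0.53 -0.16  0.88  0.    2.38] p [ 0.4477 -0.4172  0.0123] [ 1.7991e+02 -1.2000e-01  4.1000e-01] F [-0.6 -0.  -2. ] gap 0.0259
shift cm [-0.27 -0.12  0.63] turn deg [ 0.09 -0.12  0.41]
```

View pics/w24.png

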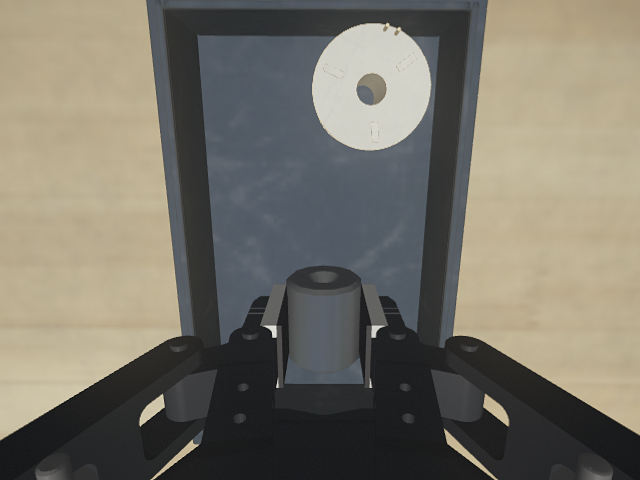

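Request:
step_arm(
  commands=[
    [-0.2,-0.1,0.3,0,0,0.3],
    [0,0,0.3,0,0,0],
  ],
)

```text
clock: 23.08
eef_pos: [0.446, -0.4167, 0.0074]
orientation: [3.139, -0.003, 0.001]
ft_force: [-0.3, -0.0, -2.6]
finger_gap: 0.0259
```

```bash
python3 -c "
from g import *
r.read_camera('side');st()"
```

```text
23.13 q [-0.75  0.53 -0.17  0.87  0.    2.39] p [ 0.4461 -0.4167  0.0069] [ 1.7985e+02 -1.9000e-01  9.0000e-02] F [-0.3  0.3 -2.8] gap 0.0259
```

Request:
step_arm(
  commands=[
    [0,0,0.2,0.1,-0.1,0],
  ],
)

```text
clock: 23.22
eef_pos: [0.4461, -0.4168, 0.0052]
orientation: [3.14, -0.002, 0.002]
ft_force: [0.1, -0.0, -1.7]
finger_gap: 0.0259
```

Request:
step_arm(
  commands=[
    [0,0,0,0,0,0],
    [0,0,0,0,0,0],
    [0,0,0,0,0,0],
    [0,0,0,0,0,0],
  ],
  grip=-0.05,
)

```text
clock: 23.55
eef_pos: [0.4465, -0.4172, 0.0055]
orientation: [3.14, -0.003, 0.002]
ft_force: [1.1, -0.3, -0.9]
finger_gap: 0.0404
```

```bash
python3 b.py w25
```

```text
23.55 q [-0.75  0.53 -0.17  0.87  0.    2.39] p [ 0.4465 -0.4172  0.0055] [ 1.799e+02 -1.500e-01  9.000e-02] F [ 1.1 -0.3 -0.9] gap 0.0404
```

View pics/w25.png

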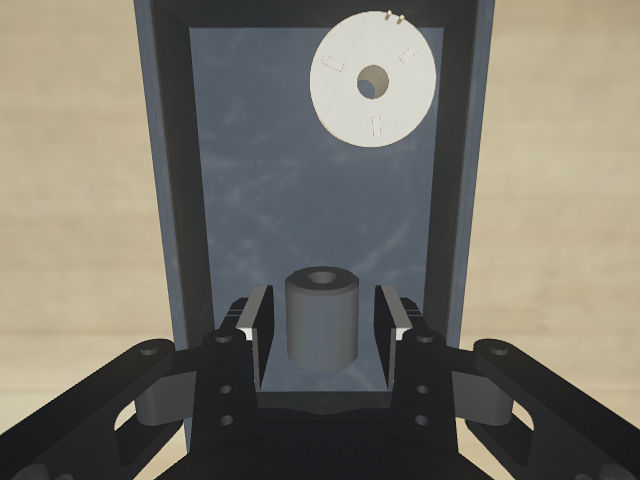

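Released and resting between the open fingers. Rise straight up.

Request:
step_arm(
  commands=[
    [0,0,-1,0,0,0],
    [0,0,-1.5,0,0,0],
    [0,0,-2.5,0,0,0],
    [0,0,-3,0,0,0],
    [0,0,-3,0,0,0],
    [0,0,-3,0,0,0],
    [0,0,-3,0,0,0],
    [0,0,0,0,0,0],
  ],
)

```text
clock: 24.27
eef_pos: [0.4447, -0.4156, 0.1871]
orientation: [3.141, -0.001, 0.002]
ft_force: [0.3, -0.2, -0.2]
finger_gap: 0.0408
```

```bash
python3 b.py w26 die_insert:.016 bobbin:.002; python3 - <<'E'
from g import *
q=r.read_camera('scene');p=r.read_camera('side')
save(q,'c26');save(p,'s26')
E
```

```text
24.27 q [-0.75  0.4   0.11  1.28  0.    2.39] p [ 0.4447 -0.4156  0.1871] [ 1.7998e+02 -6.0000e-02  1.0000e-01] F [ 0.3 -0.2 -0.2] gap 0.0408
die_insert [324.3 213.8] 0.78 [ 0.4461 -0.4151  0.016 ]
bobbin [341.8 113.2] 0.58 [ 0.5271 -0.4294  0.002 ]
```

View pics/w26.png

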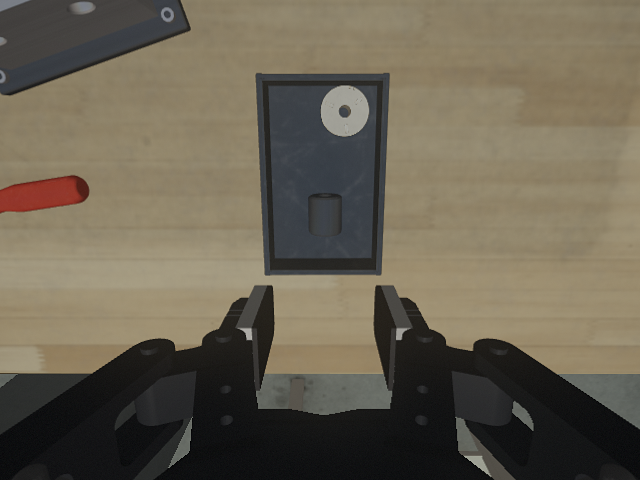

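View pics/c26.png

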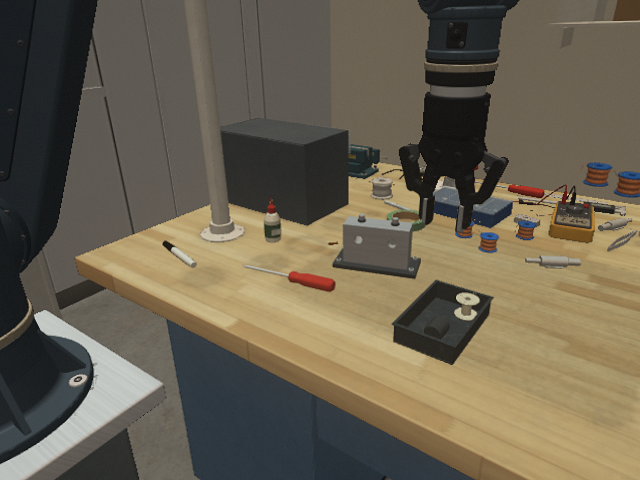

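View pics/s26.png

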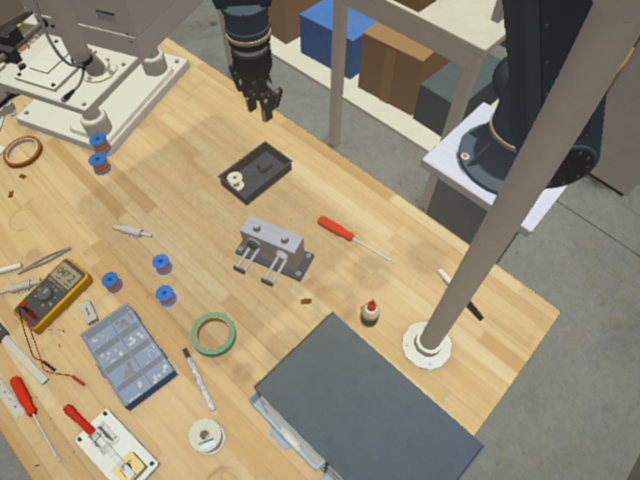

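All is in place: the insert is in the tray at wrist pixel (324,214), the bobbin is still standing at (345,110), and the screwdriver is on the bare top. The bottle and pen have not moved.

```bash
python3 -c "
from g import *
st();print(r.close_job())"
```

```text
24.52 q [-0.75  0.4   0.09  1.27  0.    2.39] p [ 0.4424 -0.4134  0.179 ] [-1.7959e+02  4.0000e-01  1.0000e-01] F [ 0.2  0.3 -0.6] gap 0.0406
the job is handed in; nothing more can be done
None
```

The job is done and handed in at 24.5 s of the 67 s allowed.

- **Push-out:** I took the screwdriver and put its blade through hole_b, the knock-out hole behind the stuck insert. The insert slid out about 46 mm onto the rails. The highest push I read was about 13 N.
- **Screwdriver:** I laid it back on the bare worktop, close to where it had been. It met the top with about 14 N.
- **Insert:** I lifted it off the rails and set it down in the parts tray, lying flat. Its final position is about x 0.446, y -0.415 m, roughly 8 cm from the bobbin.

**Last checks:**
- The final pictures show the insert in the tray with the gripper clear above it.
- They also show the bobbin upright and the bottle and pen where they were. The measured bobbin position matched its starting position to within 3 mm.
- While pushing, the gripper pitched about 2° and the blade tip came close to the lower edge of the hole. I corrected this straight away, and the force readings stayed small.
- The camera measurements of the holder differed by 2–6 mm, so I took the wrist-camera fit as the working position.

No check failed.

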